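# Mount the inspection torch and aim it at the fuse block

### The arm

A 7-joint arm with a two-finger parallel gripper is mounted at the origin on the work surface. World frame = base frame: x ahead of the robot, y to its left, z up, the work surface at z = 0. Lengths are in mm, angles in rad, forces in N, time in s.
With the tool pointing down it reaches from about 400 to 875 mm from the base axis. Payload 4.4 kg.
Tool frame: the origin (TCP) lies midway between the tips of the shut fingers; the grasp point (between the pads) lies 19 mm behind it (ctrl.pinch_z is the distance from the TCP to the grasp point, in mm); z points along the fingers, y is the line along which they close (so a half turn about z gives the same grasp; the last joint's range is limited). The gripper opens to 85 mm and grips with 20 to 120 N. Pads are 22 mm wide; open, the fingers measure 114 mm over their backs; the gripper's body (76 mm by 85 mm) begins 54 mm behind the grasp point. The pads swing forward as they close: fully open they stand 13 mm farther back than shut.
Start: joints at [1.07, 0.628, 0.038, 1.517, -0.027, 0.996, -0.02], TCP at [273.827, -589.522, 231.313] pointing down, gripper open.
Joint ranges: [-3.06, 3.06], [-0.37, 2.12], [-1.25, 1.32], [0.18, 2.47], [-1.1, 4.24], [0.23, 1.98], [-2.94, 2.94]. Speed limits (rad/s): [2.57, 2.57, 3.14, 3.14, 3.14, 3.14, 3.14].

### API

Orientations are given as [roll, pitch, yaw] about the fixed x, y, z axes, in that order (R = Rz(yaw) Ry(pitch) Rx(roll)).
In Python, from cell import read_state, cams, order, ctrl gives the robot as it stands.
- The arm moves only by the tool move_arm, never from a script. Its argument "targets" is text: rows parted by semicolons, each of 7 numbers parted by spaces: the gripper's target within -1 to 1 (fully open at 1, half-way at 0, shut at -1), then the shift along the tool's x, y, z in cm, then the turn, a rotation vector about the tool's x, y, z in degrees. A call has 1 to 5 rows; each row shifts and turns the commanded pose from where the row before left it, along the tool's axes as they then stand; what a row does not reach is not made up. A row lasts 1/12 s, in which the tool goes at most 41.7 mm and 7.16 degrees, less where a joint would pass 70% of its speed; a pose out of reach is approached as far as the arm can. A call with a gripper value outside its range is refused whole. The fingers move at their own pace and stop on an object; the grip force is fixed at half the most. Time passes only in rows, so rows that do not move let the fingers close. It gives the time, the measured TCP pose, the force, the opening and the grip force at its end, in the units of the state.
- read_state(): the state, without advancing time (a new reading comes with each control period).
- cams.get_image(name): name is "scene" or "top" or "wrist"; returns a dict with "color" (400x640x3 uint8, red, green, blue), "fovy" (degrees; the focal length in pixels is half the picture's height over the tangent of half this angle, whatever the lens; pixels are square), "cx", "cy" (the principal point, pixels), "rvec" (rotation vector, rad) and "tvec" (3), from world to camera coordinates, as OpenCV has them. Camera axes: x right, y down, z forward; pixel columns grow to the right and rows downward; lengths in mm; the calibration is good to about 2 mm. The wrist camera is an equidistant fisheye: a pixel r from the principal point sees the ray r / f radians off the axis. A picture is of the moment at which its call begins. There is no depth.
- order.finish_job(): hands the job in; it is judged then, once.
The state is a dict: "clock": time; "qpos": joint angles; "qd": joint speeds; "tau": joint torques, N m; "eef_pos": TCP position; "tool_rot": TCP orientation; "force": force on the tool from outside, world axes, zero at the start; "torque": the same for the moment, N m; "width": finger opening in mm; "gripper_force": force on a finger pad.
Only numpy, scipy, OpenCV 4.12 (cv2) and the standard library are available. Lean on these libraries where they do the work, as an engineer would, in place of code of your own. Each camera call takes 0.05 s, during which the arm holds its last target. There are 200 camera calls.

### The job

Light up the fuse block for inspection: lift the torch out of its charging dock, where only its tail is free, lay it down in the blue V-rest and let go of it to change your grip, then lay it in the yellow cradle of the tilt-and-swivel mount with its lens facing away from the red fin. Swivel and tilt the cradle (the fin is its handle) until the torch points straight at the middle blue fuse, and let go. Do not drop the torch on the bench, and leave the loose things lying about where they are.

Things in the scene. Friction and masses are not known exactly. Their poses are not given: they have to be found in the camera images.
- torch: Rod-shaped torch, 188 mm long, about 0.14 kg. Origin on its axis at the barrel's middle, x along the axis to the lens. Orange barrel 28 mm diameter, x = -55 to +55 mm; aluminium lens head 36 mm diameter, x = +55 to +93; black tail cap 36 mm diameter, x = -95 to -55. It may roll about its axis. It starts lying level in the dock; only its tail (x below -33 mm) sticks out.
- torch_lens (a point): Centre of the torch's lens face, 93 mm from its origin along its x.
- dock: Fixed grey charging dock, a channel open at top and ends, 64 mm wide over all; its side walls, 6 mm thick and 75 mm high, run from x = -33 to +95 mm, too close to the torch for fingers. Origin on the bench under the torch's barrel middle, x towards the lens. The torch's axis lies 45 mm above the bench on small Vs; lift it straight up.
- vrest_seat (a point): Where the torch's barrel middle rests in the blue V-rest, 55 mm above the bench; x is the torch's axis there (level, either way round will do), z up. Two 90 degree Vs carry the barrel, each 22 mm long, centred at x = -36.5 and +36.5 mm, with a 51 mm free gap between for fingers; they fit between head and tail cap with 7 mm of play each way.
- vrest: Fixed blue V-rest; origin on the bench under the seat, same axes as the seat. Base 100 x 60 mm, 10 mm high. Its Vs reach about 6 mm above the torch's axis and 28 mm out to each side.
- cradle (a point): Where the torch's barrel middle rests in the mount's yellow cradle; x along the torch's axis to where the lens must face, y left, z up from the cradle. Two Vs as in the V-rest (same sizes, places and 51 mm gap); a 30 mm wide bar lies 30 mm under the axis. From x = -100 to -56 mm guard plates, 50 mm apart, rise 12 mm above the axis beside the tail cap: it cannot be put in held by its tail.
- fin (a point): Grip point of the red fin behind the cradle, at x = -120, y = 0, z = +18 mm in the cradle's frame and with the same axes. The fin is 12 mm thick (y), 30 mm long (x), its top 22 mm above this point. Pinched across its thickness from above it both swivels and tilts the cradle; the free space beside it is over 40 mm.
- swivel (a joint): Swivel of the mount about the vertical, rad, positive anticlockwise seen from above, from -1.3 to 1.3; 0 is the mount's own front. Stiff (0.25 N m), stays where it is left.
- tilt (a joint): Tilt of the cradle, rad: 0 level, positive lens end down, from -0.4 to 0.8. Stiff (0.35 N m), stays where it is left.
- mount: Fixed steel foot of the tilt-and-swivel mount, 110 mm diameter, with a post; origin on the bench on the vertical swivel axis. The tilt pin crosses the swivel axis 105 mm above the bench; it runs along the cradle's y and lies 42 mm below the cradle point along the cradle's -z.
- fuse_mid (a point): Centre of the top of the middle one of the three blue fuses on the black fuse block (150 x 100 mm, fixed on the black amplifier panel at the back); 58 mm above the bench. The torch's axis, prolonged, must meet this point.
- phone: Black phone lying flat, 148 x 72 x 9 mm, loose; origin in the middle of its underside.
- screwdriver: Screwdriver lying on the bench, loose.
- tape_roll: Blue tape roll lying flat, 80 mm diameter, 19 mm high, loose.
- tin: Small aluminium tin, 60 mm diameter, 35 mm high, loose.
- spray: Red spray bottle, 56 mm diameter, 170 mm high, loose.
Things that resemble listed ones, but are neither listed nor needed, are in the scene too. What is shaped like the mount but green is not meant. There is more than one size of the torch; the job needs the larger.

How it is judged:
By the outcome, as a careful person would: the job done as asked, in the order asked, and still so for the second after the job is handed in, with the robot touching nothing.
It also fails if it takes over 67 s, if anything falls off the work surface, if the arm or the gripper's body presses on something with over 40 N, if the wrist force passes 120 N, or if a joint passes its speed limit or range.

## Working session

There is one attempt and no reset: what is moved stays moved. The work goes in short steps, Python scripts to look and compute and a tool call to move; the robot and the scene stay as the last step left them, time stands still between calls to the robot, and variables do not carry over. Pictures are saved under pics/ and viewed, at most 10 in all, crops included, and the job is handed in when it is done.

Besides the shell and the picture viewer there is one more tool, called after "Emit:" as name(argument=value, ...) on one line, values as JSON. move_arm: Moves the arm, as the interface text tells. Its arguments: {"type":"object","properties":{"targets":{"type":"string"}},"required":["targets"]}

```bash
ls; mkdir -p pics
cat > h.py <<'E'
import numpy as np, cv2
from scipy.spatial.transform import Rotation as R
from cell import read_state, cams, order, ctrl
def ray(im,u,v,fish=False):
    h=im["color"].shape[0]; f=h/2/np.tan(np.radians(im["fovy"])/2)
    x=(u-im["cx"])/f; y=(v-im["cy"])/f
    if fish:
        r=np.hypot(x,y); s=np.sin(r)/r if r>1e-9 else 1; d=np.array([x*s,y*s,np.cos(r)])
    else: d=np.array([x,y,1.])
    M=cv2.Rodrigues(np.array(im["rvec"],float))[0]; t=np.array(im["tvec"],float).ravel()
    d=M.T@d; return -M.T@t, d/np.linalg.norm(d)
def onz(im,u,v,z,fish=False):
    c,d=ray(im,u,v,fish); return c+d*(z-c[2])/d[2]
def proj(im,P):
    h=im["color"].shape[0]; f=h/2/np.tan(np.radians(im["fovy"])/2)
    M=cv2.Rodrigues(np.array(im["rvec"],float))[0]; p=M@np.array(P,float)+np.array(im["tvec"],float).ravel()
    return np.array([im["cx"]+f*p[0]/p[2],im["cy"]+f*p[1]/p[2]])
def save(n,c): cv2.imwrite("pics/"+n+".png",cv2.cvtColor(c,cv2.COLOR_RGB2BGR))
def shift(Pt,Rt=None,s=None):
    "tool-frame shift cm and rotvec deg from commanded/measured pose to target TCP"
    s=s or read_state(); R0=R.from_euler('xyz',s["tool_rot"]); d=R0.inv().apply(np.array(Pt)-s["eef_pos"])/10
    w=(R0.inv()*Rt).as_rotvec(degrees=True) if Rt is not None else None
    return d.round(2), None if w is None else w.round(1)
E
python3 - <<'E'
from h import *
s=read_state();print(s["clock"],s["eef_pos"],s["tool_rot"],s["width"],ctrl.pinch_z)
for n in("scene","top","wrist"):
    im=cams.get_image(n);save(n+"0",im["color"]);np.save("pics/"+n+"0.npy",im,allow_pickle=True)
    print(n,im["fovy"],im["cx"],im["cy"],ray(im,320,200))
E
```

```text
pics
0.0 [ 273.55907019 -588.90934277  230.37135661] [-3.13962484e+00 -5.43546604e-06  4.34825107e-01] 85.37676863689565 18.700000000000003
scene 50.22232488887741 321.41305635259397 197.94561698852797 (array([1191.28357685, -240.92871905, 1081.82168237]), array([-0.56071899,  0.18550369, -0.80695886]))
top 53.90158485264737 323.6940718554413 202.92405356099968 (array([ 291.95877918,  -20.94317644, 1268.58635743]), array([ 0.21608245,  0.01595321, -0.97624478]))
wrist 65.70646984690485 321.77799147031067 198.43279385442005 (array([ 338.63390245, -559.02139411,  372.60376924]), array([-0.25913544, -0.1136633 , -0.95912954]))
```

View pics/scene0.png

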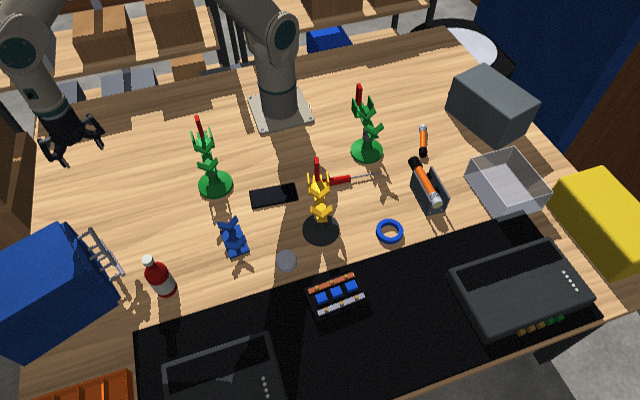

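View pics/top0.png

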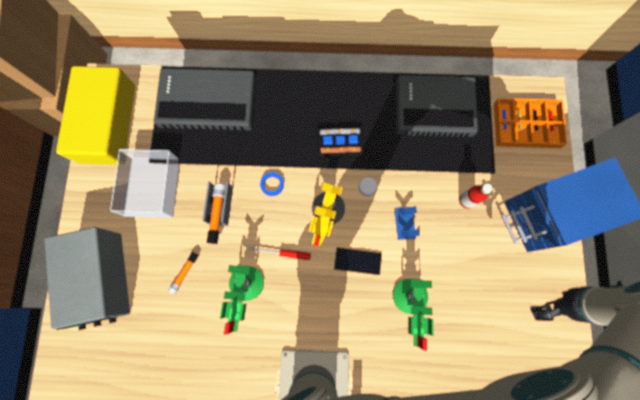

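The scene picture shows these look-alikes, with top-view pixels:
- **Torches:** the large one in the grey dock (216,210) with its black tail towards the robot (212,238), and a small loose one (184,268).
- **Mounts:** the yellow one (325,212), and green decoys (242,285) and (412,297).
- **Blue things:** the V-rest (405,222), the tape roll (272,183) and a blue box (570,205).
- **Fuses:** the middle one at (340,140).

I choose the docked torch and the yellow mount, and check them in one close crop.

Run:
```python
from h import *
im=np.load("pics/top0.npy",allow_pickle=True).item();sc=np.load("pics/scene0.npy",allow_pickle=True).item()
c=im["color"]
a=cv2.resize(c[120:260,190:430],None,fx=3.3,fy=3.3,interpolation=cv2.INTER_CUBIC);save("crop0",a)
def blobs(im,lo,hi,box,mn=15):
    hsv=cv2.cvtColor(im["color"],cv2.COLOR_RGB2HSV);m=cv2.inRange(hsv,np.array(lo),np.array(hi));k=np.zeros_like(m);x0,y0,x1,y1=box;k[y0:y1,x0:x1]=1;m=m*k
    n,l,st,ce=cv2.connectedComponentsWithStats(m)
    return [(st[i,4],ce[i].round(1),cv2.minAreaRect(np.argwhere(l==i)[:,::-1].astype(np.float32))) for i in range(1,n) if st[i,4]>=mn]
for nm,I,b,z in(("top",im,dict(t=(195,160,235,250),f=(315,125,365,155),v=(390,190,420,245),y=(300,175,350,250)),0),("sc",sc,dict(t=(400,150,450,215),f=(305,270,375,320),v=(215,210,255,265),y=(300,150,340,230)),0)):
    print(nm)
    for k,lo,hi,z in(("t",(4,150,80),(16,255,255),45),("f",(100,120,60),(125,255,255),58),("v",(100,120,60),(125,255,255),40),("y",(20,150,80),(32,255,255),130),("y",(0,170,70),(3,255,255),180)):
        for B in blobs(I,lo,hi,b[k]): print(k,B[0],B[1],np.round(B[2][1],0),round(B[2][2]),onz(I,*B[1],z).round(1))
```

```text
top
t 232 [215.5 213.5] [10. 34.] 7 [508.8 328.   45. ]
f 118 [327.4 140.2] [10. 11.] 90 [760.1 -18.7  58. ]
f 115 [339.9 139.9] [10. 10.] 90 [762.4 -59.4  58. ]
f 112 [353.  139.3] [10. 10.] 90 [ 765.8 -102.    58. ]
v 515 [405.4 222.9] [30. 20.] 84 [ 498.2 -273.    40. ]
y 996 [324.6 212.9] [22. 62.] 16 [505.5 -17.2 130. ]
sc
t 228 [424.2 179.1] [30.  8.] 61 [500.6 330.7  45. ]
f 122 [350.8 285.6] [11. 11.] 68 [766.  -18.7  58. ]
f 126 [335.9 291.6] [11. 11.] 68 [769.  -60.9  58. ]
f 127 [321.  297.6] [11. 11.] 72 [ 772.  -102.4   58. ]
v 713 [233.  237.9] [38. 21.] 69 [ 512.9 -278.2   40. ]
y 734 [319.3 197.6] [50. 22.] 83 [521.5 -21.3 130. ]
y 77 [316.4 166.5] [22.  4.] 90 [452.1  -5.9 180. ]
y 63 [334.7 180.4] [ 7. 11.] 76 [515.4  25.3 180. ]
```

View pics/crop0.png

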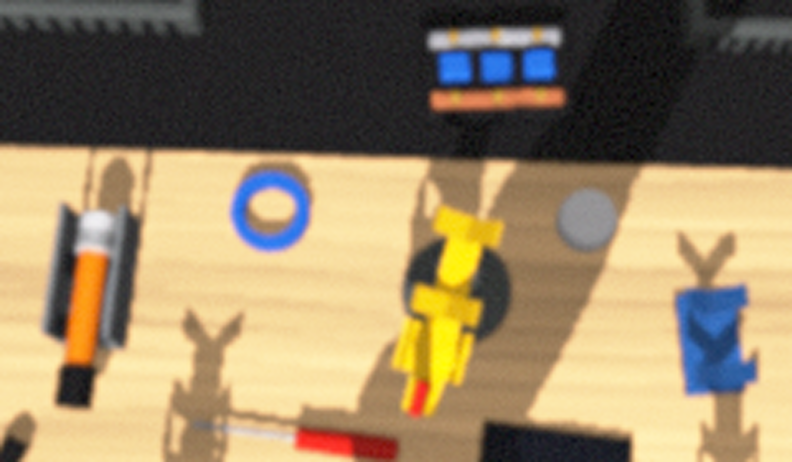

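The crop confirms the choice: the large orange torch is in the grey dock, lens away from the robot. The yellow cradle is swivelled, with its fin towards the robot at crop (420,398). The blue V-rest is at crop (713,340). Next I fly over the V-rest for a closer look.

Emit:
move_arm(targets="1 3.0 -2.7 -0.6 0 0 0;1 3.0 -2.7 -0.6 0 0 0;1 3.0 -2.7 -0.6 0 0 0;1 3.0 -2.7 -0.6 0 0 0;1 3.0 -2.7 -0.6 0 0 0")

```text
clock: 0.57
eef_pos: [353.2, -401.9, 261.3]
tool_rot: [-3.141, 0.0, 0.434]
force: [0.8, -0.2, 0.5]
width: 85.4
gripper_force: 0.0
```

Emit:
move_arm(targets="1 3.0 -2.7 -0.6 0 0 0;1 3.0 -2.7 -0.6 0 0 0;1 3.0 -2.7 -0.6 0 0 6;1 2 -2 0 0 0 6;1 0 0 0 0 0 6")

```text
clock: 0.98
eef_pos: [416.3, -260.2, 279.6]
tool_rot: [-3.138, -0.003, 0.126]
force: [0.1, -0.7, -0.7]
width: 85.3
gripper_force: 0.0
```

```bash
cat >> h.py <<'E'
def look(n):
    im=cams.get_image("wrist");save(n,im["color"]);np.save("pics/"+n+".npy",im,allow_pickle=True);return im
E
python3 - <<'E'
from h import *
s=read_state();print(s["clock"],s["eef_pos"],s["tool_rot"],s["qpos"].round(2) if hasattr(s["qpos"],"round") else s["qpos"])
look("w1")
E
```

```text
0.9833 [ 416.32899111 -260.16028597  279.63391646] [-3.13814638e+00 -2.69447727e-03  1.25536523e-01] [ 0.45  0.34  0.07  1.89 -0.04  0.91 -0.9 ]
```

View pics/w1.png

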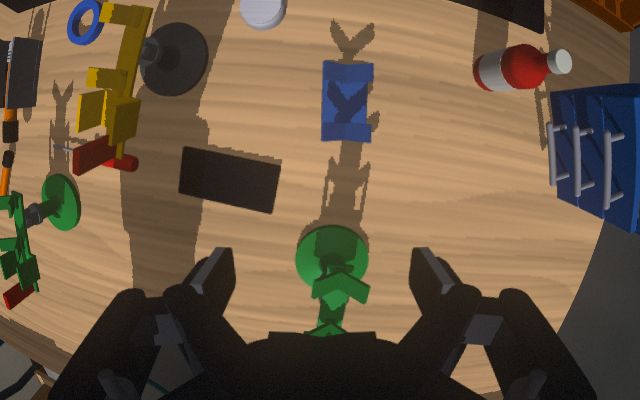

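The wrist view shows the V-rest base at about (323..373, 60..140). The nearby green mount's foot is at (332,258) and must be cleared. I project these and the mount geometry.

Run:
```python
from h import *
w=np.load("pics/w1.npy",allow_pickle=True).item();t=np.load("pics/top0.npy",allow_pickle=True).item();sc=np.load("pics/scene0.npy",allow_pickle=True).item()
def mask(im,lo,hi,box):
    m=cv2.inRange(cv2.cvtColor(im["color"],cv2.COLOR_RGB2HSV),np.array(lo),np.array(hi));k=np.zeros_like(m);x0,y0,x1,y1=box;k[y0:y1,x0:x1]=1;return m*k
B=((100,120,40),(125,255,255));G=((50,120,30),(80,255,255))
for n,im,box,f in(("w",w,(300,50,390,150),True),("top",t,(390,190,420,245),False)):
    m=mask(im,*B,box);p=np.argwhere(m)[:,::-1]
    P=np.array([onz(im,u,v,10,f)[:2] for u,v in p],np.float32);r=cv2.minAreaRect(P);print(n,r,cv2.boxPoints(r).round(0).tolist())
# green foot and extents
m=mask(t,*G,(380,270,440,355));p=np.argwhere(m)[:,::-1]
for z in(0,180): 
  P=np.array([onz(t,u,v,z)[:2] for u,v in p]);print("green top",z,P.min(0),P.max(0))
m=mask(w,*G,(280,210,385,335));p=np.argwhere(m)[:,::-1];P=np.array([onz(w,u,v,0,True)[:2] for u,v in p]);print("wristgreen z0",P.min(0),P.max(0))
print("red fin green-mount top px(424,343) z180",onz(t,424,343,180))
# mount foot from top dark circle / wrist pixel
print("mount foot w",onz(w,174,60,5,True))
big=cv2.resize(t["color"][170:260,290:360],None,fx=8,fy=6.6*8/8,interpolation=cv2.INTER_CUBIC)
a=cv2.resize(w["color"][0:180,55:225],None,fx=3.3,fy=3.3,interpolation=cv2.INTER_CUBIC);save("crop1",np.hstack([a]))
```

```text
w ((506.10003662109375, -281.2481384277344), (105.73045349121094, 64.40885162353516), 5.934834957122803) [[450.0, -255.0], [457.0, -319.0], [562.0, -308.0], [555.0, -244.0]]
top ((504.19384765625, -282.3774719238281), (98.39363098144531, 63.89469528198242), 4.617624759674072) [[453.0, -254.0], [458.0, -318.0], [556.0, -310.0], [551.0, -247.0]]
green top 0 [ 127.43073494 -359.81682533] [ 325.76668618 -242.50555714]
green top 180 [ 150.77565568 -311.73396802] [ 320.96967474 -211.06802173]
wristgreen z0 [ 119.63794874 -359.55180608] [ 326.6705846  -237.69769126]
red fin green-mount top px(424,343) z180 [ 156.42599948 -289.22861035  180.        ]
mount foot w [546.04003003 -30.23648488   5.        ]
```

View pics/crop1.png

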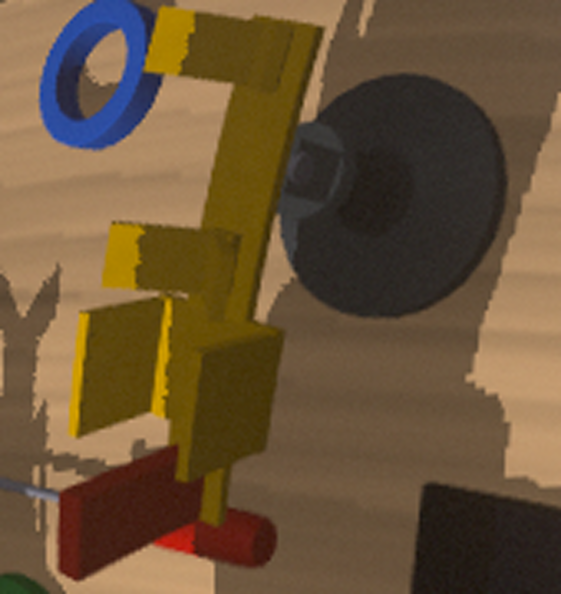

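The crop shows the yellow cradle obliquely: fin lower left, foot centre near crop (395,195), the screwdriver handle just past the fin. The V-rest lies at about (505,-281) with yaw about 5°, and both views agree. Now to the dock.

Emit:
move_arm(targets="1 0.5 -3.9 0 0 0 0;1 0.5 -3.9 0 0 0 0;1 0.5 -3.9 0 0 0 0;1 0.5 -3.9 0 0 0 0;1 0.5 -3.9 0 0 0 0")

```text
clock: 1.45
eef_pos: [413.8, -69.9, 279.3]
tool_rot: [3.141, -0.0, 0.121]
force: [1.7, 0.6, -0.2]
width: 85.5
gripper_force: 0.0
```

Emit:
move_arm(targets="1 0.5 -3.9 0 0 0 0;1 0.5 -3.9 0 0 0 0;1 0.5 -3.9 0 0 0 0;1 0.5 -3.9 0 0 0 0;1 0.5 -3.9 0 0 0 0")

```text
clock: 1.87
eef_pos: [415.6, 126.9, 279.4]
tool_rot: [3.141, -0.0, 0.121]
force: [0.7, 0.8, -0.3]
width: 85.1
gripper_force: 0.0
```

Emit:
move_arm(targets="1 0 -3.9 0 0 0 5;1 0 -3.9 0 0 0 5;1 0 -3 0 0 0 4;1 0 -3 0 0 0 0;1 0 0 0 0 0 0")

```text
clock: 2.28
eef_pos: [415.2, 269.8, 279.3]
tool_rot: [-3.137, -0.001, -0.115]
force: [0.3, 0.5, -0.5]
width: 85.1
gripper_force: 0.0
```

Run:
```python
from h import *
s=read_state();print(s["clock"],s["eef_pos"],s["tool_rot"])
w=look("w2");
m=cv2.inRange(cv2.cvtColor(w["color"],cv2.COLOR_RGB2HSV),np.array((4,150,60)),np.array((18,255,255)))
n,l,st,ce=cv2.connectedComponentsWithStats(m)
for i in range(1,n):
    if st[i,4]>60: print(st[i],ce[i].round(1),onz(w,*ce[i],55,True).round(1))
```

```text
2.2833 [415.22514071 269.80011166 279.25409141] [-3.13700820e+00 -7.12282062e-04 -1.15053339e-01]
[ 252   53   30   92 2094] [266.5  98.3] [510.6 325.3  55. ]
[531 134  47  44 919] [553.9 154.9] [408.7 -70.4  55. ]
[427 158  66  19 599] [463.9 165.2] [404.9  88.1  55. ]
[219 215  22  34 445] [229.4 231.7] [350.1 401.   55. ]
[626 287  14  19 140] [633.2 295.5] [  55.3 -440.5   55. ]
```

View pics/w2.png

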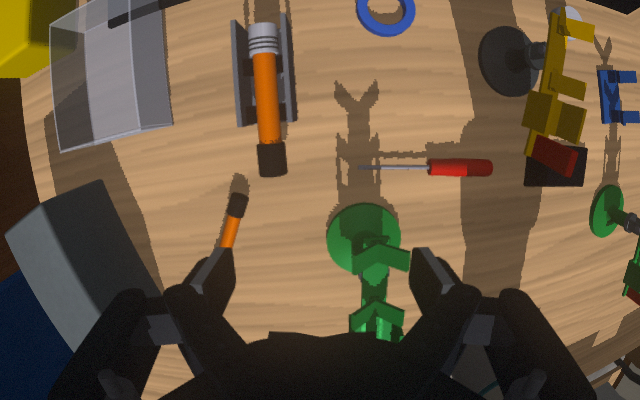

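The wrist view shows the docked torch: head (263,38), barrel (266,98), black tail (272,160). The small loose torch is at (232,220). I fit the torch's axis.

```bash
cat >> h.py <<'E'
def omask(w): return cv2.inRange(cv2.cvtColor(w["color"],cv2.COLOR_RGB2HSV),np.array((4,150,60)),np.array((18,255,255)))
def axis(w,box,z,r=14,vert=True):
    "orange barrel: silhouette bisectors on plane z; returns middle, yaw, length"
    x0,y0,x1,y1=box; m=np.zeros((400,640),np.uint8); m[y0:y1,x0:x1]=omask(w)[y0:y1,x0:x1]
    n,l,st,ce=cv2.connectedComponentsWithStats(m); l=l==1+np.argmax(st[1:,4])
    if not vert: pass
    mid=[];
    for i in range(400 if vert else 640):
        e=np.where(l[i] if vert else l[:,i])[0]
        if len(e)>6:
            pts=[(a,i) if vert else (i,a) for a in (e[0],e[-1])]
            d=[ray(w,*p,True)[1] for p in pts]; c=ray(w,0,0,True)[0]; b=d[0]+d[1]; mid.append((c+b*(z-c[2])/b[2])[:2])
    mid=np.array(mid); k=mid[3:-3]; c=k.mean(0); v=np.linalg.svd(k-c)[2][0]; res=np.std((k-c)@[-v[1],v[0]])
    v=v*np.sign(v[0]); cam=ray(w,0,0,True)[0]
    t=[]
    for p in (mid[0],mid[-1]):   # end of orange is seen on the crest, height z+r
        q=p+(cam[:2]-p)*r/(cam[2]-z); t.append((q-c)@v)
    return c+v*np.mean(t), np.arctan2(v[1],v[0]), abs(t[0]-t[1]), res
E
python3 - <<'E'
from h import *
w=np.load("pics/w2.npy",allow_pickle=True).item()
print(axis(w,(240,40,300,150),45))
t=np.load("pics/top0.npy",allow_pickle=True).item()
for z in(45,59): print(onz(t,212,243,z), onz(t,218.5,186,z))
E
```

```text
(array([510.7294002 , 327.20875328]), np.float64(-0.05179547847216372), np.float64(108.22504390098582), np.float64(0.25965263371435504))
[415.31142097 330.5731823   45.        ] [598.67808505 326.27329932  45.        ]
[413.90004777 326.55121115  59.        ] [595.16867171 322.30052647  59.        ]
```

Emit:
move_arm(targets="1 0.72 -3.15 2.5 0 0 0;1 0.72 -3.15 2.5 0 0 0;1 0 0 3 0 0 -3.6;1 0 0 3 0 0 0;1 0 0 3 0 0 0")

```text
clock: 2.75
eef_pos: [437.9, 322.3, 137.9]
tool_rot: [3.14, -0.0, -0.061]
force: [-0.2, 0.2, 0.3]
width: 85.3
gripper_force: 0.0
```

Run:
```python
from h import *
w=look("w3");m=omask(w);n,l,st,ce=cv2.connectedComponentsWithStats(m);print(st[st[:,4]>100])
s=read_state();print(s["eef_pos"],s["tool_rot"])
j=1+np.argmax(st[1:,4]);x,y,a,b,_=st[j]
print(axis(w,(x,y,x+a,y+b),45)); print(shift([436.8,331,24],R.from_euler('xyz',[np.pi,0,-.052])))
```

```text
[[     0      0    640    400 248869]
 [   290     34     39    152   5520]
 [   507    208     72     23    759]
 [   222    273     32     56    807]]
[434.82396698 319.58455457 132.57724311] [ 3.13364543  0.00716345 -0.06126129]
(array([510.90260622, 327.38805629]), np.float64(-0.05088784571507378), np.float64(109.26093663290884), np.float64(0.14056927649256395))
(array([ 0.21, -1.24, 10.85]), array([ 0.5,  0.4, -0.5]))
```

Emit:
move_arm(targets="1 0 0 0 0 0 0;1 0 0 0 0 0 0;1 0 0 0 0 0 0")

```text
clock: 3.05
eef_pos: [438.6, 324.2, 141.2]
tool_rot: [-3.14, -0.003, -0.062]
force: [0.3, 0.6, 0.5]
width: 85.4
gripper_force: 0.0
```

Run:
```python
from h import *
s=read_state();print(s["eef_pos"],s["tool_rot"]);print(shift([436.9,331.1,24],R.from_euler('xyz',[np.pi,0,-.051])))
```

```text
[438.57896295 324.23510568 141.2486356 ] [-3.13971564e+00 -2.68417908e-03 -6.16825409e-02]
(array([-0.24, -0.65, 11.73]), array([-0.1, -0.2, -0.6]))
```

Emit:
move_arm(targets="1 -0.2 -0.65 2 0 0 -0.6;1 0 0 3 0 0 0;1 0 0 3 0 0 0;1 0 0 0 0 0 0;1 0 0 0 0 0 0")

```text
clock: 3.47
eef_pos: [435.7, 330.7, 60.1]
tool_rot: [3.141, 0.0, -0.05]
force: [0.2, -0.7, 0.1]
width: 85.7
gripper_force: 0.0
```

Emit:
move_arm(targets="1 0 0 2 0 0 0;1 0 0 1.7 0 0 0;1 0 0 0 0 0 0;1 0 0 0 0 0 0")

```text
clock: 3.8
eef_pos: [436.5, 331.4, 24.2]
tool_rot: [-3.14, -0.002, -0.051]
force: [0.5, -0.6, 0.1]
width: 85.4
gripper_force: 0.0
```

Run:
```python
from h import *
s=read_state();print(s["eef_pos"],s["tool_rot"],s["force"]);print(shift([436.9,331.1,24],R.from_euler('xyz',[np.pi,0,-.051])))
```

```text
[436.5086916  331.42424181  24.24242483] [-3.14016256e+00 -1.83031596e-03 -5.06129574e-02] [ 0.52335674 -0.61087556  0.11660814]
(array([0.04, 0.03, 0.02]), array([-0.1, -0.1,  0. ]))
```

On target, so I close the gripper.

Emit:
move_arm(targets="-1 0 0 0 0 0 0;-1 0 0 0 0 0 0;-1 0 0 0 0 0 0;-1 0 0 0 0 0 0;-1 0 0 0 0 0 0")

```text
clock: 4.22
eef_pos: [435.8, 331.1, 23.0]
tool_rot: [-3.141, -0.001, -0.05]
force: [-0.6, -1.0, 3.1]
width: 34.7
gripper_force: 59.3
```

Emit:
move_arm(targets="-1 0 0 0 0 0 0;-1 0 0 0 0 0 0;-1 0 0 0 0 0 0")

```text
clock: 4.47
eef_pos: [435.8, 331.1, 22.7]
tool_rot: [-3.141, -0.001, -0.05]
force: [-1.0, -0.7, 4.4]
width: 34.5
gripper_force: 59.4
```

Emit:
move_arm(targets="-1 0 0 -1 0 0 0;-1 0 0 -1.5 0 0 0;-1 0 0 -2 0 0 0;-1 0 0 -2.5 0 0 0;-1 0 0 -2.5 0 0 0")

```text
clock: 4.88
eef_pos: [434.5, 330.1, 118.0]
tool_rot: [3.14, 0.002, -0.05]
force: [-0.3, 0.2, -0.6]
width: 34.5
gripper_force: 59.8
```

Emit:
move_arm(targets="-1 0 0 -3 0 0 0;-1 0 0 -3 0 0 0;-1 0 0 -3 0 0 0;-1 0 0 -3 0 0 0;-1 0 0 -2 0 0 0")

```text
clock: 5.3
eef_pos: [435.4, 330.9, 260.4]
tool_rot: [-3.14, -0.001, -0.05]
force: [1.1, 0.3, -1.4]
width: 34.2
gripper_force: 59.8
```

Run:
```python
from h import *
s=read_state();print(s["eef_pos"],s["tool_rot"],s["force"],s["torque"],s["width"]);look("w4")
print(shift([428,-288,265],R.from_euler('xyz',[np.pi,0,.09])))
```

```text
[435.44120519 330.93903658 260.35179873] [-3.14015230e+00 -1.45013338e-03 -5.04195263e-02] [ 1.12027045  0.25917107 -1.43730324] [0.06393492 0.04236531 0.0227524 ] 34.24230957725581
(array([ 2.23, 62.  , -0.48]), array([-0.3, -0.4, -8.1]))
```

View pics/w4.png

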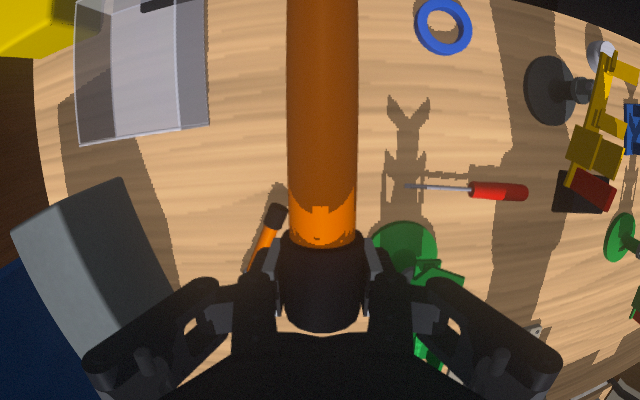

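The torch is held level by its tail at (322,280), with the barrel straight up the picture. I carry it over to the V-rest.

Emit:
move_arm(targets="-1 0.1 2 0 0 0 0;-1 0.15 3.3 0 0 0 0;-1 0.15 3.7 0 0 0 0;-1 0.15 3.7 0 0 0 0;-1 0.15 3.7 0 0 0 0")

```text
clock: 5.77
eef_pos: [432.9, 164.8, 257.1]
tool_rot: [3.141, 0.002, -0.05]
force: [0.2, 0.9, -2.1]
width: 34.4
gripper_force: 59.9
```

Emit:
move_arm(targets="-1 0.15 3.7 0 0 0 0;-1 0.15 3.7 0 0 0 0;-1 0.15 3.7 0 0 0 0;-1 0.15 3.7 0 0 0 0;-1 0.15 3.7 0 0 0 0")

```text
clock: 6.18
eef_pos: [431.0, -20.2, 257.3]
tool_rot: [3.142, 0.001, -0.05]
force: [1.1, -1.1, -1.5]
width: 34.6
gripper_force: 59.9
```

Emit:
move_arm(targets="-1 0.15 3.7 0 0 0 0;-1 0.15 3.7 0 0 0 0;-1 0.15 3.7 0 0 0 0;-1 0.15 3.7 0 0 0 -2;-1 0.15 3.7 0 0 0 -3")

```text
clock: 6.6
eef_pos: [430.3, -205.0, 257.2]
tool_rot: [-3.141, 0.002, 0.039]
force: [0.1, -0.0, -1.7]
width: 34.6
gripper_force: 59.9
```

Emit:
move_arm(targets="-1 0 3 0 0 0 -3;-1 0 2 0 0 0 0;-1 0 0 0 0 0 0;-1 0 0 0 0 0 0")

```text
clock: 6.93
eef_pos: [433.6, -254.2, 256.9]
tool_rot: [-3.141, 0.002, 0.086]
force: [-0.4, 0.7, -1.4]
width: 34.4
gripper_force: 60.0
```

Run:
```python
from h import *
w1=np.load("pics/w1.npy",allow_pickle=True).item();print("nadir w1",ray(w1,0,0,True)[0])
s=read_state();print(s["eef_pos"],s["tool_rot"],s["force"],s["width"])
sc=np.load("pics/scene0.npy",allow_pickle=True).item()
w=look("w5")
for n,im in(("w1",w1),("w5",w)):
    m=cv2.inRange(cv2.cvtColor(im["color"],cv2.COLOR_RGB2HSV),np.array((100,120,40)),np.array((125,255,255)));k,l,st,ce=cv2.connectedComponentsWithStats(m);print(n,st[1:][st[1:,4]>80].tolist())
m=cv2.inRange(cv2.cvtColor(w1["color"],cv2.COLOR_RGB2HSV),np.array((100,120,40)),np.array((125,255,255)))
for v in range(60,144,5): 
    e=np.where(m[v,300:390])[0]+300; print(v,e.min(),e.max(),onz(w1,e.min(),v,10,True)[:2].round(0),onz(w1,e.max(),v,10,True)[:2].round(0)) if len(e) else 0
```

```text
nadir w1 [ 486.96273774 -251.35837163  421.94469255]
[ 433.61078435 -254.19013095  256.8606089 ] [-3.14057133e+00  1.52408627e-03  8.62969539e-02] [-0.44755879  0.69029708 -1.41597381] 34.414156861644706
w1 [[67, 0, 35, 45, 819], [322, 62, 17, 78, 464], [331, 63, 42, 37, 898], [558, 83, 82, 152, 7128], [338, 105, 33, 37, 654], [561, 137, 13, 44, 176]]
w5 [[54, 15, 35, 48, 798], [359, 73, 17, 30, 336], [568, 80, 72, 159, 6107], [358, 115, 18, 42, 456], [567, 136, 18, 55, 326], [0, 351, 10, 16, 83]]
65 324 372 [ 550. -245.] [ 559. -308.]
70 324 372 [ 543. -246.] [ 553. -309.]
75 324 371 [ 536. -247.] [ 546. -308.]
80 323 371 [ 530. -247.] [ 539. -309.]
85 323 363 [ 523. -248.] [ 530. -300.]
90 323 359 [ 516. -248.] [ 523. -295.]
95 323 353 [ 510. -249.] [ 515. -288.]
100 323 330 [ 503. -250.] [ 504. -259.]
105 323 366 [ 496. -251.] [ 504. -307.]
110 323 365 [ 490. -252.] [ 498. -307.]
115 322 365 [ 483. -251.] [ 491. -308.]
120 322 365 [ 477. -252.] [ 484. -309.]
125 323 369 [ 470. -254.] [ 479. -315.]
130 322 370 [ 463. -254.] [ 472. -317.]
135 322 368 [ 457. -255.] [ 465. -315.]
140 353 368 [ 455. -296.] [ 458. -316.]
```

The V-rest seat is at about (504.5,-280) with yaw 0.10, and the base edges fit 100 x 60. I set the torch down so the barrel middle lands there.

Emit:
move_arm(targets="-1 -0.3 1.6 2 0 0 -0.8;-1 -0.4 1.7 3 0 0 0;-1 0 0 3 0 0 0;-1 0 0 3 0 0 0;-1 0 0 3 0 0 0")

```text
clock: 7.4
eef_pos: [431.0, -285.3, 116.4]
tool_rot: [-3.141, -0.0, 0.105]
force: [-0.3, 0.1, -1.2]
width: 34.7
gripper_force: 60.0
```

Emit:
move_arm(targets="-1 0 0 2 0 0 0;-1 0 0 0 0 0 0;-1 0 0 0 0 0 0;-1 0 0 0 0 0 0")

```text
clock: 7.73
eef_pos: [431.9, -286.5, 98.5]
tool_rot: [3.141, -0.001, 0.105]
force: [0.5, 0.6, -0.6]
width: 34.7
gripper_force: 60.1
```

Run:
```python
from h import *
s=read_state();print(s["eef_pos"],s["tool_rot"],s["force"],s["width"])
print(shift([429.7,-287.5,33.5],R.from_euler('xyz',[np.pi,0,.10])))
w=look("w6")
c=w["color"];t=cams.get_image("top");np.save("pics/t6.npy",t,allow_pickle=True)
a=cv2.resize(t["color"][180:270,300:440],None,fx=4.2,fy=4.2,interpolation=cv2.INTER_CUBIC)
b=cv2.resize(c[0:200,220:420],None,fx=1,fy=1)
o=np.zeros((580,600,3),np.uint8);o[:378,:588]=a;o[380:580,:200]=b;save("m6",o)
```

```text
[ 431.90190436 -286.5033886    98.49676847] [ 3.14099293e+00 -1.46451530e-03  1.04523202e-01] [ 0.50345191  0.63636807 -0.6172138 ] 34.68472348797527
(array([-0.24,  0.07,  6.5 ]), array([ 0. , -0.1,  0.3]))
```

View pics/m6.png

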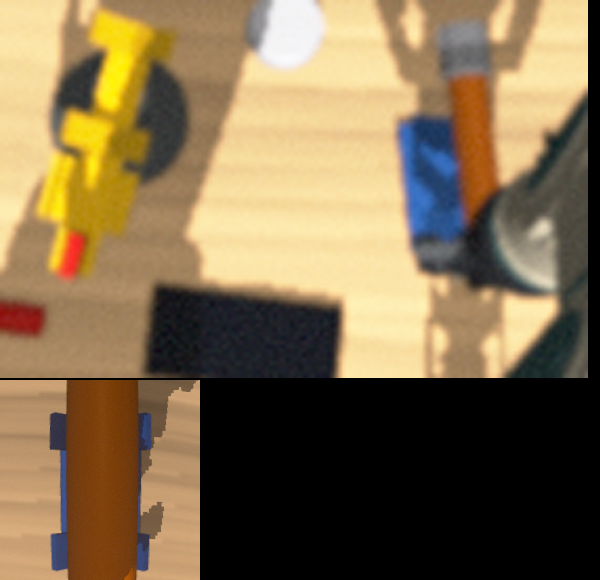

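The wrist crop shows the four blue V arms evenly on both sides of the barrel (u 50–66 and 138–150 against barrel centre 102). I check the seat from those arms.

Run:
```python
from h import *
w=np.load("pics/w6.npy",allow_pickle=True).item()
m=cv2.inRange(cv2.cvtColor(w["color"],cv2.COLOR_RGB2HSV),np.array((100,110,40)),np.array((125,255,255)))
for u in(273,278,365):
    v=np.where(m[:,u])[0];print(u,v[np.r_[True,np.diff(v)>1]],v[np.r_[np.diff(v)>1,True]])
for v in(35,68,155,188): 
    e=np.where(m[v,220:420])[0]+220;print(v,e.min(),e.max(),onz(w,e.min(),v,61,True).round(1),onz(w,e.max(),v,61,True).round(1))
```

```text
273 [155] [188]
278 [157 159 162 171 174 179 181 183 189] [157 159 167 171 174 179 181 185 189]
365 [ 35 171] [ 64 189]
35 364 369 [ 551.2 -298.3   61. ] [ 551.7 -301.2   61. ]
68 367 369 [ 531.5 -302.    61. ] [ 531.7 -303.2   61. ]
155 272 285 [ 474.9 -252.4   61. ] [ 475.6 -260.1   61. ]
188 273 366 [ 454.9 -254.4   61. ] [ 460.7 -310.2   61. ]
```

Emit:
move_arm(targets="-1 -0.3 -0.1 2.5 0 0 0;-1 0 0 1.5 0 0 0;-1 0 0 1 0 0 0;-1 0 0 0.6 0 0 0;-1 0 0 0.3 0 0 0")

```text
clock: 8.25
eef_pos: [428.2, -286.4, 38.3]
tool_rot: [3.141, -0.0, 0.103]
force: [0.8, -0.2, -0.8]
width: 34.8
gripper_force: 60.1
```

Emit:
move_arm(targets="-1 0 0 0 0 0 0;-1 0 0 0.3 0 0 0;-1 0 0 0 0 0 0")

```text
clock: 8.5
eef_pos: [428.2, -286.6, 35.6]
tool_rot: [3.141, -0.001, 0.103]
force: [-0.4, -0.4, -1.6]
width: 35.0
gripper_force: 60.1
```

Emit:
move_arm(targets="-1 0 0 0.2 0 0 0;-1 0 0 0 0 0 0;-1 0 0 0.1 0 0 0;-1 0 0 0 0 0 0")

```text
clock: 8.83
eef_pos: [428.1, -286.0, 33.1]
tool_rot: [-3.142, -0.001, 0.104]
force: [-1.3, 2.2, 8.0]
width: 34.6
gripper_force: 61.1
```

Contact at the expected height. I release, go straight up, and look.

Emit:
move_arm(targets="1 0 0 0 0 0 0;1 0 0 0 0 0 0;1 0 0 0 0 0 0;1 0 0 0 0 0 0;1 0 0 0 0 0 0")

```text
clock: 9.25
eef_pos: [427.8, -286.4, 32.2]
tool_rot: [3.142, 0.0, 0.103]
force: [-0.4, 0.2, -0.0]
width: 85.7
gripper_force: 0.0
```

Emit:
move_arm(targets="1 0 0 -1 0 0 0;1 0 0 -2.5 0 0 0;1 0 0 -3 0 0 0;1 0 0 -3 0 0 0;1 0 0 -3 0 0 0")

```text
clock: 9.67
eef_pos: [427.5, -286.2, 159.2]
tool_rot: [-3.141, 0.0, 0.103]
force: [-0.3, -0.3, 0.3]
width: 85.5
gripper_force: 0.0
```

Emit:
move_arm(targets="1 1 0 -2 0 0 0;1 1 0 -2 0 0 0;1 0 0 0 0 0 0;1 0 0 0 0 0 0")

```text
clock: 10.0
eef_pos: [448.5, -284.4, 198.8]
tool_rot: [3.14, -0.003, 0.104]
force: [-0.1, 0.0, -0.8]
width: 85.2
gripper_force: 0.0
```

Run:
```python
from h import *
w=look("w7");m=omask(w);n,l,st,ce=cv2.connectedComponentsWithStats(m);print(st[1:][st[1:,4]>100].tolist())
s=read_state();print(s["eef_pos"],s["tool_rot"])
j=1+np.argmax(st[1:,4]);x,y,a,b,_=st[j];A=axis(w,(x,y,x+a,y+b),55);print(A)
print(shift([*A[0],36],R.from_euler('xyz',[np.pi,0,A[1]])))
```

```text
[[597, 0, 43, 27, 644], [517, 51, 34, 42, 375], [480, 62, 18, 43, 237], [306, 69, 31, 123, 3588], [7, 184, 54, 49, 1216], [68, 187, 29, 23, 390]]
[ 447.16299779 -284.10138631  197.54256986] [3.14151371e+00 1.91680749e-04 1.03321927e-01]
(array([ 502.9707967 , -277.95034518]), np.float64(0.1037727846748575), np.float64(109.00887731064894), np.float64(0.2622408933326002))
(array([ 5.62, -0.04, 16.15]), array([ 0.,  0., -0.]))
```

The torch is seated at (503,-278) with yaw 0.104, matching the V-rest. Before regripping I fly empty over the yellow cradle to measure its pose.

Emit:
move_arm(targets="1 0.2 -3.7 -3.5 0 0 0;1 0.2 -3.7 -3.5 0 0 0;1 0.2 -3.7 -2.5 0 0 0;1 0.2 -3.7 -1 0 0 0;1 0.2 -3.7 0 0 0 5")

```text
clock: 10.47
eef_pos: [439.2, -114.4, 289.0]
tool_rot: [3.141, -0.002, 0.014]
force: [2.2, 0.2, -0.2]
width: 85.6
gripper_force: 0.0
```

Emit:
move_arm(targets="1 0 -3.7 0 0 0 6;1 0 -4 0 0 0 6;1 0 0 0 0 0 0;1 0 0 0 0 0 0")

```text
clock: 10.8
eef_pos: [441.1, -38.5, 286.7]
tool_rot: [3.141, 0.003, -0.182]
force: [0.5, 0.0, 0.5]
width: 85.4
gripper_force: 0.0
```

Run:
```python
from h import *
w=look("w8");s=read_state();print(s["eef_pos"],s["tool_rot"],ray(w,0,0,True)[0])
sc=cams.get_image("scene");np.save("pics/s8.npy",sc,allow_pickle=True)
a=w["color"][0:270,190:460];a=cv2.resize(a,(432,432),interpolation=cv2.INTER_CUBIC)
p=proj(sc,(500,-20,140)).astype(int);print(p)
x0,y0=p[0]-30,p[1]-40;b=cv2.resize(sc["color"][y0:y0+85,x0:x0+60],(360,510),interpolation=cv2.INTER_CUBIC);print(x0,y0)
o=np.zeros((512,800,3),np.uint8);o[:432,:432]=a;o[:510,436:796]=b;save("m8",o)
```

```text
[441.1335597  -40.50732572 286.80984205] [ 3.14063237e+00  2.70531159e-03 -1.84834812e-01] [511.84940489 -50.78125567 428.64709904]
[317 189]
287 149
```

View pics/m8.png

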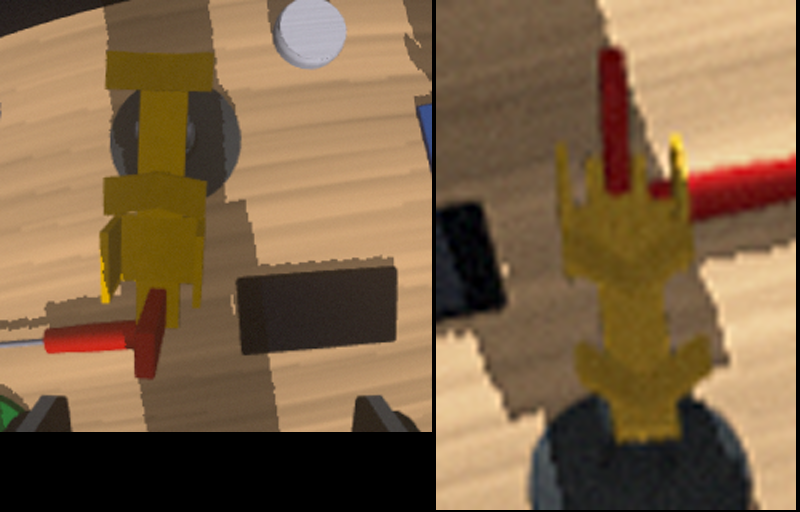

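The wrist crop shows the cradle nearly head-on: far V (106–214, 52–90), near V (104–206, 177–215), guard plates (100–205, 215–305), and fin (135–165, 290–377). The screwdriver handle lies below the fin and the mount foot is centred near (176,138). I take the V corners to sub-pixel and solve the pose from points.

Run:
```python
from h import *
w=np.load("pics/w8.npy",allow_pickle=True).item();h=cv2.cvtColor(w["color"],cv2.COLOR_RGB2HSV)
m=cv2.inRange(h,np.array((20,130,40)),np.array((34,255,255)))
for v in list(range(30,62,2))+list(range(104,142,2))+list(range(142,206,8)):
    e=np.where(m[v,245:340])[0]+245
    if len(e): print(v,e.min(),e.max(),end=" | ")
print()
m=cv2.inRange(h,np.array((0,150,40)),np.array((5,255,255)))
for v in range(176,244,3):
    e=np.where(m[v,272:300])[0]+272
    if len(e): print(v,e.min(),e.max(),end=" | ")
```

```text
32 257 319 | 34 257 323 | 36 257 323 | 38 257 323 | 40 257 322 | 42 257 322 | 44 257 322 | 46 256 322 | 48 256 322 | 50 256 322 | 52 256 322 | 54 257 321 | 56 275 321 | 58 277 307 | 60 277 307 | 104 276 305 | 106 276 305 | 108 275 304 | 110 262 306 | 112 255 314 | 114 255 319 | 116 255 318 | 118 255 318 | 120 255 318 | 122 255 318 | 124 255 317 | 126 255 317 | 128 255 317 | 130 255 317 | 132 255 317 | 134 261 317 | 136 261 317 | 138 259 317 | 140 257 317 | 142 256 317 | 150 253 316 | 158 253 316 | 166 253 316 | 174 253 316 | 182 253 339 | 190 275 314 | 198 275 301 | 
182 285 285 | 185 285 292 | 188 284 290 | 191 285 286 | 194 283 291 | 197 279 288 | 200 280 287 | 203 272 280 | 206 272 285 | 209 272 289 | 212 272 287 | 215 272 286 | 218 276 285 | 221 274 287 | 224 275 288 | 227 274 286 | 230 275 285 | 233 275 285 |
```

```bash
cat > fit.py <<'E'
from h import *
from scipy.optimize import least_squares
def wproj(im,P):
    M=cv2.Rodrigues(np.array(im["rvec"],float))[0]; p=M@np.array(P,float)+np.array(im["tvec"],float).ravel()
    f=200/np.tan(np.radians(im["fovy"])/2); r=np.hypot(p[0],p[1]); th=np.arctan2(r,p[2]); return np.array([im["cx"]+f*th*p[0]/r,im["cy"]+f*th*p[1]/r])
def cr(q,P):  # q: mx,my,swivel(world yaw),tilt ; P in cradle frame
    return R.from_euler('ZY',[q[2],q[3]]).apply(np.array(P,float)+[0,0,42])+[q[0],q[1],105]
E
python3 - <<'E'
from fit import *
w=np.load("pics/w8.npy",allow_pickle=True).item();sc=np.load("pics/s8.npy",allow_pickle=True).item()
W=[((47.5,28,6),256.5,31.5),((25.5,28,6),256,55),((47.5,-28,6),323.7,33),((25.5,-28,6),321.8,57),((-25.5,28,6),255,111),((-47.5,28,6),255,133.5),((-25.5,-28,6),319,113),((-47.5,-28,6),317.5,136),((-135,0,40),280,235.5)]
S=[((36.5,-28,6),311,207.3),((36.5,28,6),333,206.5),((-100,-26,12),307.7,173.2),((-100,26,12),327.3,172),((-135,0,40),316.2,157)]
def res(q,a=1,b=1):
    return np.concatenate([a*(wproj(w,cr(q,P))-[u,v]) for P,u,v in W]+[b*(proj(sc,cr(q,P))-[u,v]) for P,u,v in S])
for ab in((1,1),(1,0),(0,1)):
    r=least_squares(res,[546,-30,-.25,.2],args=ab,loss='soft_l1');print(ab,r.x.round(3),cr(r.x,(0,0,0)).round(1),np.abs(r.fun).max().round(1));
    if ab==(1,1): print(r.fun.reshape(-1,2).round(1).tolist()); np.save("q0.npy",r.x)
# foot
h=w["color"].astype(int);g=h.max(2)-h.min(2)
m=((h.max(2)<75)&(g<22)).astype(np.uint8);m[:,:240]=0;m[:,345:]=0;m[140:]=0;m[:45]=0
p=np.argwhere(cv2.morphologyEx(m,cv2.MORPH_OPEN,np.ones((3,3))))[:,::-1];hull=cv2.convexHull(p.astype(np.int32))[:,0]
for z in(6,12):
    P=np.array([onz(w,u,v,z,True)[:2] for u,v in hull],np.float32);print("foot",z,cv2.minEnclosingCircle(P))
E
```

```text
(1, 1) [ 5.49106e+02 -2.76460e+01 -2.44000e-01 -1.73000e-01] [542.1 -25.9 146.4] 1.7
[[1.2, -0.7], [0.7, 0.1], [-1.4, -0.6], [-1.1, -0.1], [0.7, -0.1], [0.7, 0.5], [-1.7, 0.4], [-1.6, 0.8], [0.1, 0.5], [-0.4, 1.6], [-1.3, 0.9], [0.4, 0.5], [-1.1, 0.5], [-0.2, 0.9]]
(1, 0) [ 5.49564e+02 -2.79340e+01 -2.45000e-01 -1.84000e-01] [542.1 -26.1 146.3] 1.6
(0, 1) [ 5.4679e+02 -2.4914e+01 -2.3800e-01 -1.8300e-01] [539.4 -23.1 146.3] 0.8
foot 6 ((548.40625, -26.757041931152344), 54.89504623413086)
foot 12 ((547.8872680664062, -27.098094940185547), 54.115753173828125)
```

All the evidence agrees: pivot (548.7,-27.3), cradle yaw -0.244, tilt about -0.18 (lens end up), foot radius 54.9 against 55. Back to the V-rest to regrip at the barrel's middle.

Emit:
move_arm(targets="1 1.7 3.7 0 0 0 0;1 1.7 3.7 0 0 0 0;1 1.7 3.7 0 0 0 0;1 1.7 3.7 0 0 0 0;1 1.7 3.7 0 0 0 0")

```text
clock: 11.32
eef_pos: [489.8, -242.5, 287.2]
tool_rot: [3.141, 0.002, -0.191]
force: [0.5, -0.6, 0.0]
width: 85.7
gripper_force: 0.0
```

Emit:
move_arm(targets="1 1.9 3.7 2 0 0 -5.5;1 0 0 3 0 0 -5.5;1 0 0 3 0 0 -5.5;1 0 0 0 0 0 0;1 0 0 0 0 0 0")

```text
clock: 11.73
eef_pos: [499.6, -275.4, 208.2]
tool_rot: [-3.139, 0.004, 0.095]
force: [-0.8, -0.2, 1.2]
width: 84.8
gripper_force: 0.0
```

Run:
```python
from h import *
s=read_state();print(s["eef_pos"]);print(shift([503,-278,33.5],R.from_euler('xyz',[np.pi,0,.104])))
```

```text
[ 499.57135174 -275.4463475   208.20990743]
(array([ 0.39,  0.33, 17.47]), array([-0.1,  0.2, -0.5]))
```

Emit:
move_arm(targets="1 0.3 0.3 3 0 0 -0.5;1 0 0 4 0 0 0;1 0 0 4 0 0 0;1 0 0 0 0 0 0;1 0 0 0 0 0 0")

```text
clock: 12.15
eef_pos: [504.7, -277.1, 100.0]
tool_rot: [-3.141, 0.002, 0.108]
force: [0.8, -1.3, 0.8]
width: 85.7
gripper_force: 0.0
```

Run:
```python
from h import *
s=read_state();print(s["eef_pos"],s["tool_rot"]);print(shift([503,-278,33.5],R.from_euler('xyz',[np.pi,0,.104])))
```

```text
[ 504.67600053 -277.08975184  100.02749457] [-3.14080334e+00  2.06977549e-03  1.07671862e-01]
(array([-0.16,  0.08,  6.65]), array([-0. ,  0.1,  0.2]))
```

Emit:
move_arm(targets="1 -0.1 0.1 2.5 0 0 0.2;1 0 0 2.5 0 0 0;1 0 0 1.4 0 0 0;1 0 0 0 0 0 0;1 0 0 0 0 0 0")

```text
clock: 12.57
eef_pos: [506.3, -279.2, 38.7]
tool_rot: [3.139, -0.004, 0.105]
force: [-0.1, -0.4, 0.6]
width: 85.5
gripper_force: 0.0
```

Emit:
move_arm(targets="-1 0 0 0 0 0 0;-1 0 0 0 0 0 0;-1 0 0 0 0 0 0;-1 0 0 0 0 0 0;-1 0 0 0 0 0 0")

```text
clock: 12.98
eef_pos: [504.6, -277.8, 36.6]
tool_rot: [-3.141, -0.001, 0.106]
force: [-4.0, -1.2, 10.5]
width: 26.2
gripper_force: 58.5
```

Emit:
move_arm(targets="-1 0 0 0 0 0 0;-1 0 0 0 0 0 0;-1 0 0 0 0 0 0")

```text
clock: 13.23
eef_pos: [504.6, -277.8, 36.7]
tool_rot: [-3.141, -0.001, 0.105]
force: [-0.6, 1.1, 8.0]
width: 26.4
gripper_force: 58.5
```

Emit:
move_arm(targets="-1 0 0 -1 0 0 0;-1 0 0 -2 0 0 0;-1 0 0 -3 0 0 0;-1 0 0 -3.5 0 0 0;-1 0 0 -3.5 0 0 0")

```text
clock: 13.65
eef_pos: [503.5, -277.8, 167.1]
tool_rot: [-3.141, 0.001, 0.106]
force: [0.2, -0.2, -0.9]
width: 26.4
gripper_force: 59.1
```

Emit:
move_arm(targets="-1 0 0 -3.5 0 0 0;-1 0 0 -3.5 0 0 0;-1 0 0 -3 0 0 0;-1 0 0 0 0 0 0;-1 0 0 0 0 0 0")

```text
clock: 14.07
eef_pos: [505.0, -278.6, 268.1]
tool_rot: [3.139, -0.004, 0.106]
force: [-0.4, 0.4, -1.5]
width: 26.3
gripper_force: 59.1
```

```bash
cat >> fit.py <<'E'
Q=np.array([548.7,-27.3,-.244,-.178])
def trot(q): return R.from_euler('ZY',[q[2],q[3]])*R.from_euler('x',np.pi)
def tgt(q,up,dx=1.6,dz=-18.3,along=0): return cr(q,(dx+along,0,dz+up)),trot(q)
E
python3 - <<'E'
from fit import *
s=read_state();print(s["eef_pos"],s["tool_rot"],s["width"],s["force"])
P,T=tgt(Q,95);print(P,shift(P,T))
E
```

```text
[ 504.95336572 -278.56336196  268.08295741] [ 3.13926959 -0.00351728  0.10556038] 26.256783689375453 [-0.37159049  0.35976857 -1.47516456]
[529.83341424 -22.6029668  222.10781281] (array([  5.15, -25.2 ,   4.56]), array([-1.7,  9.9, 20. ]))
```

Emit:
move_arm(targets="-1 0.7 -3 0 0 0 0;-1 0.7 -3.6 0 0 0 0;-1 0.7 -3.7 0 0 0 0;-1 0.7 -3.7 0 0 0 0;-1 0.7 -3.7 0 0 0 0")

```text
clock: 14.48
eef_pos: [518.8, -96.7, 264.2]
tool_rot: [-3.141, 0.004, 0.105]
force: [0.2, 0.9, -2.3]
width: 26.6
gripper_force: 59.2
```

Emit:
move_arm(targets="-1 0.7 -3.7 0 0 0 0;-1 0.9 -3.7 0 0 0 0;-1 0 0 0 -0.4 2.5 5;-1 0 0 0 -0.4 2.5 5;-1 0 0 0 -0.4 2.5 5")

```text
clock: 14.9
eef_pos: [527.2, -22.5, 264.1]
tool_rot: [3.138, -0.13, -0.159]
force: [-0.3, -0.3, -1.7]
width: 26.5
gripper_force: 59.3
```

Emit:
move_arm(targets="-1 0 0 0 -0.4 2.5 5;-1 0 0 0 0 0 0;-1 0 0 0 0 0 0")

```text
clock: 15.15
eef_pos: [527.1, -22.7, 264.7]
tool_rot: [-3.14, -0.172, -0.241]
force: [-0.3, -0.1, -1.6]
width: 26.1
gripper_force: 59.3
```

Run:
```python
from fit import *
s=read_state();print(s["eef_pos"],s["tool_rot"],s["width"],s["force"])
P,T=tgt(Q,70);print(P,shift(P,T))
```

```text
[527.11244358 -22.74412398 264.74920369] [-3.14002981 -0.17230771 -0.24094747] 26.069812186694676 [-0.25141893 -0.14971264 -1.6445323 ]
[534.12883574 -23.67235676 197.50281821] (array([-0.46, -0.07,  6.75]), array([-0.1,  0.3,  0.2]))
```

Emit:
move_arm(targets="-1 -0.2 0 2 0 0.3 0.2;-1 -0.3 0 2.5 0 0 0;-1 0 0 2.5 0 0 0;-1 0 0 1.5 0 0 0;-1 0 0 0 0 0 0")

```text
clock: 15.57
eef_pos: [537.0, -25.8, 177.6]
tool_rot: [-3.14, -0.174, -0.246]
force: [0.1, -0.0, -1.8]
width: 26.1
gripper_force: 59.3
```

Emit:
move_arm(targets="-1 0 0 1.5 0 0 0;-1 0 0 0 0 0 0;-1 0 0 0 0 0 0")

```text
clock: 15.82
eef_pos: [541.2, -26.2, 166.5]
tool_rot: [-3.138, -0.18, -0.248]
force: [-0.2, -0.5, -0.7]
width: 25.9
gripper_force: 59.3
```

Run:
```python
from fit import *
w=look("w9");s=read_state();print(s["eef_pos"],s["tool_rot"],s["width"],s["force"])
P,T=tgt(Q,0);print(P,shift(P,T))
for p in [(47.5,28,6),(25.5,28,6),(47.5,-28,6),(25.5,-28,6),(-25.5,28,6),(-47.5,28,6),(-25.5,-28,6)]: print(p,wproj(w,cr(Q,p)).round(1))
save("w9c",cv2.resize(w["color"][0:300,170:470],(600,600)))
m=cv2.inRange(cv2.cvtColor(w["color"],cv2.COLOR_RGB2HSV),np.array((20,130,40)),np.array((34,255,255)))
for v in range(0,300,8):
    e=np.where(m[v,220:420])[0]+220
    if len(e): print(v,e.min(),e.max(),end=" | ")
```

```text
[541.57963017 -26.15085271 167.12859315] [-3.13799203 -0.18120295 -0.24774571] 26.543072791776634 [ 0.28473458 -0.25913307 -1.36537346]
[546.15601593 -26.66664865 128.60883333] (array([-0.25, -0.05,  3.87]), array([-0.2, -0.2, -0.2]))
(47.5, 28, 6) [266.8 165.6]
(25.5, 28, 6) [268.8 206.3]
(47.5, -28, 6) [375.4 165.3]
(25.5, -28, 6) [373.8 206.1]
(-25.5, 28, 6) [274.5 288. ]
(-47.5, 28, 6) [277.1 316.8]
(-25.5, -28, 6) [368.7 287.8]
0 348 353 | 8 306 310 | 16 262 268 | 24 263 269 | 168 265 375 | 176 266 375 | 184 266 374 | 192 266 374 | 200 267 374 |
```

View pics/w9c.png

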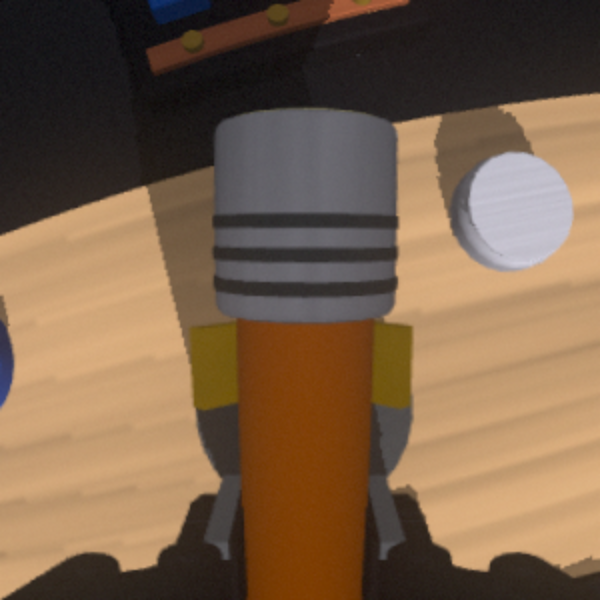

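The close view shows the front V's arms at crop (191–412, 323–410), symmetric about the barrel. Projection predicted them within 1–2 px, so the descent is aligned.

Emit:
move_arm(targets="-1 -0.15 0 1.5 0 0 0;-1 -0.1 0 1.2 0 0 0;-1 0 0 0.6 0 0 0;-1 0 0 0 0 0 0;-1 0 0 0 0 0 0")

```text
clock: 16.28
eef_pos: [544.9, -26.8, 134.2]
tool_rot: [-3.138, -0.182, -0.248]
force: [0.7, 0.3, -1.1]
width: 26.2
gripper_force: 59.3
```

Run:
```python
from fit import *
s=read_state();print(s["eef_pos"],s["tool_rot"],s["width"],s["force"])
P,T=tgt(Q,0);print(P,shift(P,T))
```

```text
[544.93512872 -26.75596628 134.23246923] [-3.13790235 -0.18164009 -0.24799521] 26.17054046604378 [ 0.65216413  0.25939064 -1.13897769]
[546.15601593 -26.66664865 128.60883333] (array([ 0.01, -0.04,  0.57]), array([-0.2, -0.2, -0.2]))
```

Emit:
move_arm(targets="-1 0 0 0.3 0 0 0;-1 0 0 0.1 0 0 0;-1 0 0 0 0 0 0;-1 0 0 0 0 0 0")

```text
clock: 16.62
eef_pos: [545.8, -27.1, 130.3]
tool_rot: [-3.138, -0.182, -0.248]
force: [-1.0, -0.5, 2.1]
width: 26.5
gripper_force: 59.4
```

Emit:
move_arm(targets="-1 0 0 0.1 0 0 0;-1 0 0 0 0 0 0;-1 0 0 0 0 0 0")

```text
clock: 16.87
eef_pos: [545.8, -27.0, 129.3]
tool_rot: [-3.138, -0.182, -0.248]
force: [-1.4, -1.1, 4.6]
width: 26.1
gripper_force: 60.1
```

Seated, with contact at the predicted height. I release by opening partway and back off along the cradle normal.

Emit:
move_arm(targets="0.3 0 0 0 0 0 0;0.3 0 0 0 0 0 0;0.3 0 0 0 0 0 0;0.3 0 0 0 0 0 0")

```text
clock: 17.2
eef_pos: [545.4, -26.8, 128.5]
tool_rot: [-3.138, -0.181, -0.248]
force: [-0.3, -0.0, -0.9]
width: 55.6
gripper_force: 0.0
```

Emit:
move_arm(targets="0.3 0 0 -1 0 0 0;0.3 0 0 -2.5 0 0 0;0.3 0 0 -3 0 0 0;0.3 0 0 -3 0 0 0;0.3 0 0 -3 0 0 0")

```text
clock: 17.62
eef_pos: [522.8, -21.7, 253.4]
tool_rot: [-3.138, -0.181, -0.248]
force: [1.5, -0.1, 0.3]
width: 55.5
gripper_force: 0.0
```

Emit:
move_arm(targets="0.3 -3.5 0 -3 0 0 0;0.3 -3.5 0 -1 0 0 0;0.3 -2 0 0 0 0 0;0.3 0 0 0 0 0 0;0.3 0 0 0 0 0 0")

```text
clock: 18.03
eef_pos: [433.7, 0.9, 273.4]
tool_rot: [-3.137, -0.182, -0.247]
force: [0.1, -0.4, -0.3]
width: 55.2
gripper_force: 0.0
```

Run:
```python
from fit import *
w=look("w10");s=read_state();print(s["eef_pos"],s["tool_rot"],s["width"],s["force"])
n,l,st,ce=cv2.connectedComponentsWithStats(omask(w));print(st[1:][st[1:,4]>300].tolist())
for p in [(55,14,0),(55,-14,0),(-55,14,0),(-55,-14,0),(47.5,28,6),(25.5,28,6),(47.5,-28,6),(-135,0,40),(93,0,0)]: print(p,wproj(w,cr(Q,p)).round(1))
m=cv2.inRange(cv2.cvtColor(w["color"],cv2.COLOR_RGB2HSV),np.array((20,130,40)),np.array((34,255,255)));o=omask(w)
for v in range(30,260,10):
    e=np.where(m[v,220:420])[0]+220;f=np.where(o[v,220:420])[0]+220
    print(v,*( [e.min(),e.max()] if len(e) else '-'),*( [f.min(),f.max()] if len(f) else '-'),end=" | ")
print(shift(*tgt(Q,70,dx=0,dz=2,along=-120)))
```

```text
[434.94877267   0.71307576 273.40216622] [-3.1373394  -0.18296989 -0.24778811] 55.475198835189566 [0.53064159 0.06035736 0.79417871]
[[306, 34, 34, 123, 3706], [316, 200, 15, 52, 555], [243, 229, 72, 23, 591], [104, 299, 12, 34, 308], [561, 336, 30, 36, 442]]
(55, 14, 0) [306.5  37.8]
(55, -14, 0) [337.2  37.7]
(-55, 14, 0) [307.2 154.6]
(-55, -14, 0) [337.2 154.5]
(47.5, 28, 6) [290.6  44.5]
(25.5, 28, 6) [290.6  67.8]
(47.5, -28, 6) [353.2  44.3]
(-135, 0, 40) [322.4 251.8]
(93, 0, 0) [3.218e+02 3.000e-01]
30 - - | 40 - 307 335 | 50 290 353 307 336 | 60 290 353 307 336 | 70 304 304 306 339 | 80 - 307 336 | 90 - 307 337 | 100 - 307 336 | 110 - 307 337 | 120 - 307 337 | 130 290 354 307 337 | 140 291 354 307 337 | 150 - 308 337 | 160 290 355 - | 170 290 355 - | 180 290 355 289 289 | 190 290 355 - | 200 291 354 317 355 | 210 309 336 316 329 | 220 310 336 316 330 | 230 - 299 329 | 240 - 243 329 | 250 - 266 329 | (array([-3.49,  0.01,  7.23]), array([-0.2, -0.3, -0.2]))
```

The torch lies in the cradle within 1 px of prediction, lens away from the fin. Now the red fin, whose tip is where predicted at (322,252).

Emit:
move_arm(targets="0.3 -1.7 0 1 0 -0.1 0;0.3 -1.8 0 2 0 0 0;0.3 0 0 2.2 0 0 0;0.3 0 0 2 0 0 0;0.3 0 0 0 0 0 0")

```text
clock: 18.5
eef_pos: [413.3, 5.7, 192.9]
tool_rot: [-3.14, -0.175, -0.248]
force: [-0.6, -0.4, -0.1]
width: 55.2
gripper_force: 0.0
```

Emit:
move_arm(targets="0.3 0 0 1.5 0 0 0;0.3 0 0 0 0 0 0;0.3 0 0 0 0 0 0")

```text
clock: 18.75
eef_pos: [416.8, 5.3, 180.9]
tool_rot: [-3.138, -0.179, -0.249]
force: [0.0, -0.4, -0.0]
width: 55.7
gripper_force: 0.0
```

Run:
```python
from fit import *
w=look("w11");s=read_state();print(s["eef_pos"],s["tool_rot"],s["width"],s["force"])
print(shift(*tgt(Q,0,dx=0,dz=2,along=-120)))
m=cv2.inRange(cv2.cvtColor(w["color"],cv2.COLOR_RGB2HSV),np.array((0,150,40)),np.array((5,255,255)));o=m
for p in [(-135,6,40),(-135,-6,40),(-105,6,40),(-105,-6,40)]: print(p,wproj(w,cr(Q,p)).round(1))
for v in range(180,330,8):
    f=np.where(o[v,290:360])[0]+290
    if len(f):print(v,f.min(),f.max(),end=" | ")
```

```text
[416.92390463   5.42170245 181.33622169] [-3.13797304 -0.17994369 -0.24854322] 55.46403889439673 [-0.18102619  0.0211201  -0.08747134]
(array([0.  , 0.01, 5.52]), array([-0.2, -0.1, -0.3]))
(-135, 6, 40) [312.1 265.1]
(-135, -6, 40) [332.8 265.1]
(-105, 6, 40) [311.2 216.4]
(-105, -6, 40) [333.3 216.3]
188 319 327 | 196 318 329 | 204 314 331 | 212 314 332 | 220 313 332 | 228 313 332 | 236 290 333 | 244 290 333 | 252 290 333 | 260 313 332 |
```

Aligned on the fin to the pixel. I go down and pinch it.

Emit:
move_arm(targets="0.3 0 0 2.5 0 0 0;0.3 0 0 2 0 0 0;0.3 0 0 1 0 0 0;0.3 0 0 0 0 0 0;0.3 0 0 0 0 0 0")

```text
clock: 19.22
eef_pos: [420.7, 1.4, 142.2]
tool_rot: [3.135, -0.172, -0.247]
force: [1.0, 0.1, 0.2]
width: 55.7
gripper_force: 0.0
```

Emit:
move_arm(targets="-1 0 0 0 0 0 0;-1 0 0 0 0 0 0;-1 0 0 0 0 0 0;-1 0 0 0 0 0 0;-1 0 0 0 0 0 0")

```text
clock: 19.63
eef_pos: [420.5, 2.7, 141.9]
tool_rot: [3.136, -0.173, -0.244]
force: [-1.1, 1.8, 3.3]
width: 11.3
gripper_force: 60.1
```

Emit:
move_arm(targets="-1 0 0 0 0 0 0;-1 0 0 0 0 0 0")

```text
clock: 19.8
eef_pos: [420.4, 2.6, 141.8]
tool_rot: [3.136, -0.172, -0.245]
force: [-2.3, 3.5, 4.0]
width: 11.5
gripper_force: 60.4
```

Run:
```python
from fit import *
s=read_state();print(s["eef_pos"],s["tool_rot"],s["width"],s["force"])
print("grip in cradle frame",(R.from_euler('ZY',Q[2:]).inv().apply(np.array(s["eef_pos"])-cr(Q,(0,0,0)))).round(1))
t=np.load("pics/top0.npy",allow_pickle=True).item();sc=np.load("pics/s8.npy",allow_pickle=True).item();w=np.load("pics/w9.npy",allow_pickle=True).item()
# top faces of the middle fuse: bright blue only
for n,im,(x0,y0,x1,y1) in(("top",t,(333,130,347,150)),("sc",sc,(326,280,346,304))):
    c=im["color"][y0:y1,x0:x1];h=cv2.cvtColor(c,cv2.COLOR_RGB2HSV);m=cv2.inRange(h,np.array((100,120,60)),np.array((125,255,255)))>0
    v=h[...,2];print(n);print((v*m)[:,::1])
```

```text
[420.4444505    2.63236036 141.77022677] [ 3.1360784  -0.17223346 -0.24469555] 11.472709589782168 [-2.31354779  3.54161751  3.953139  ]
grip in cradle frame [-123.1   -1.9   17.5]
top
[[  0   0   0   0   0   0   0   0   0   0   0   0   0   0]
 [  0   0   0   0   0   0   0   0   0   0   0   0   0   0]
 [  0   0   0   0   0   0   0   0   0   0   0   0   0   0]
 [  0   0   0   0   0   0   0   0   0   0   0   0   0   0]
 [  0   0   0   0   0   0   0   0   0   0   0   0   0   0]
 [  0   0   0 104 117 119 127 127 128 128 120  92   0   0]
 [  0   0 104 163 187 191 195 194 196 194 178 141  79   0]
 [  0   0 124 193 225 231 229 229 229 230 221 172 105   0]
 [  0   0 120 199 230 235 235 236 234 236 231 186 116   0]
 [ 78   0 115 190 230 237 235 236 236 236 231 193 124   0]
 [ 82   0 111 186 226 234 236 235 236 235 231 193 128   0]
 [ 92   0 109 182 228 234 236 235 234 236 230 192 123   0]
 [ 89   0 107 179 226 234 232 228 229 228 218 177 111   0]
 [ 87   0  96 158 207 222 216 214 211 207 188 146  95   0]
 [  0   0  75 121 154 170 166 160 159 154 136 102  69   0]
 [  0   0   0  68  87  93  94  
[... 1608 characters left out ...]
  69   0
    0   0]
 [ 81   0   0   0   0   0  70 103 100  94  92  82  85  64  65   0   0   0
    0   0]
 [101   0   0   0   0   0   0  93  89  88  89  69   0   0   0   0   0   0
    0   0]
 [101  77   0   0   0   0   0  88  67  69   0   0   0   0   0   0   0   0
    0   0]
 [104  95   0   0   0   0   0   0   0   0   0   0   0   0   0   0   0   0
    0   0]
 [ 95  87   0   0   0   0   0   0   0   0   0   0   0   0   0   0   0   0
    0   0]
 [ 88  65   0   0   0   0   0   0   0   0   0   0   0   0   0   0   0   0
    0   0]
 [  0   0   0   0   0   0   0   0   0   0   0   0   0   0   0   0   0   0
    0   0]
 [  0   0   0   0   0   0   0   0   0   0   0   0   0   0   0   0   0   0
    0   0]]
```

Emit:
move_arm(targets="-1 0.33 0 -0.64 0 -3 0;-1 0.33 0 -0.64 0 -3 0;-1 0.33 0 -0.64 0 -3 0;-1 0 0 0 0 0 0;-1 0 0 0 0 0 0")

```text
clock: 20.22
eef_pos: [427.6, 1.2, 161.6]
tool_rot: [3.137, -0.013, -0.248]
force: [-1.6, 5.8, 3.2]
width: 11.3
gripper_force: 61.2
```

Run:
```python
from fit import *
s=read_state();print(s["eef_pos"],s["tool_rot"],s["width"],s["force"],np.round(s["qpos"],2))
t=np.load("pics/top0.npy",allow_pickle=True).item();sc=np.load("pics/s8.npy",allow_pickle=True).item()
print(onz(t,333+7,130+9.2,58),onz(t,340,130+8.7,58),onz(sc,326+9.6,280+11.5,58),onz(sc,326+10,280+10.8,58))
P=np.array(s["eef_pos"])-[Q[0],Q[1],105];h=np.hypot(P[0],P[1]);print("tilt from pos",np.arctan2(P[2],h)-np.arctan2(59.5,123.1),"yaw",np.arctan2(-P[1],-P[0]),np.linalg.norm(P),np.hypot(123.1,59.5))
```

```text
[427.57559981   1.17499332 161.63099966] [ 3.13738503 -0.01337896 -0.24772123] 11.313284822090191 [-1.57128555  5.75893161  3.18364587] [ 0.25  0.46 -0.44  2.19  0.39  0.56 -2.3 ]
[764.85832327 -59.63576112  58.        ] [766.5853196  -59.59713993  58.        ] [768.50190441 -61.55839557  58.        ] [767.02811049 -59.92654071  58.        ]
tilt from pos -0.023119526817858504 yaw -0.23089613825936214 136.70777478720822 136.72549140522406
```

Tilting works as predicted. I continue with the rest of the tilt.

Emit:
move_arm(targets="-1 0.33 0 -0.64 0 -3 0;-1 0.33 0 -0.64 0 -3 0;-1 0.33 0 -0.64 0 -3 0;-1 0.33 0 -0.64 0 -3 0;-1 0.33 0 -0.64 0 -3 0")

```text
clock: 20.63
eef_pos: [446.2, -3.4, 191.9]
tool_rot: [3.137, 0.251, -0.249]
force: [1.8, 4.2, -6.1]
width: 11.1
gripper_force: 60.7
```

Emit:
move_arm(targets="-1 0.33 0 -0.64 0 -3 0;-1 0.33 0 -0.64 0 -3 0;-1 0.2 0 -0.4 0 -2 0;-1 0 0 0 0 0 0;-1 0 0 0 0 0 0")

```text
clock: 21.05
eef_pos: [458.7, -6.3, 205.2]
tool_rot: [3.136, 0.389, -0.25]
force: [-0.2, 4.4, 1.2]
width: 10.6
gripper_force: 61.5
```

```bash
cat >> fit.py <<'E'
G=np.array([-123.1,-1.9,17.5])
FU=np.array([766.5,-60,58.])
def goal(F=FU):
    d=F-[Q[0],Q[1],105];h=np.hypot(d[0],d[1]);return np.array([Q[0],Q[1],np.arctan2(d[1],d[0]),-np.arctan2(d[2],h)+np.arcsin(42/np.hypot(h,d[2]))])
def now(s):
    P=np.array(s["eef_pos"])-[Q[0],Q[1],105];h=np.hypot(P[0],P[1])
    return np.arctan2(-P[1],-P[0])-np.arctan2(1.9,123),np.arctan2(P[2],h)-np.arctan2(59.5,123.1)
E
python3 - <<'E'
from fit import *
s=read_state();g=goal();print(g,now(s),s["eef_pos"],s["tool_rot"],s["force"])
T=trot(g);print(cr(g,G),shift(cr(g,G),T))
E
```

```text
[ 5.48700000e+02 -2.73000000e+01 -1.49024655e-01  3.97847926e-01] (np.float64(-0.2445087142082434), np.float64(0.3757312823952883)) [458.73112662  -6.32330856 205.19916786] [ 3.13648778  0.38879386 -0.24968615] [-0.15226881  4.39610073  1.20754214]
[458.98711485 -15.75200502 207.54614595] (array([ 0.15,  0.91, -0.31]), array([-1.9, -0.5, -5.3]))
```

Emit:
move_arm(targets="-1 0.05 0.45 -0.15 -1 -0.2 -2.7;-1 0.05 0.5 -0.15 -1 -0.2 -2.7;-1 0 0 0 0 0 0;-1 0 0 0 0 0 0;-1 0 0 0 0 0 0")

```text
clock: 21.47
eef_pos: [458.6, -16.0, 206.6]
tool_rot: [3.141, 0.395, -0.147]
force: [1.9, 5.3, -8.8]
width: 10.7
gripper_force: 60.3
```

Run:
```python
from fit import *
s=read_state();g=goal();print(g[2:],now(s),s["eef_pos"],s["tool_rot"],s["force"])
print(shift(cr(g,G),trot(g)))
sc=cams.get_image("scene");np.save("pics/s12.npy",sc,allow_pickle=True)
```

```text
[-0.14902465  0.39784793] (np.float64(-0.1402451493508522), np.float64(0.3909785078900232)) [458.59144205 -15.99577373 206.5640148 ] [ 3.14094983  0.3945077  -0.14717774] [ 1.88125743  5.31948336 -8.79451542]
(array([-0.  , -0.03, -0.1 ]), array([ 0.1, -0.2,  0.1]))
```

Emit:
move_arm(targets="-1 0 0 -0.1 0 -0.2 0;-1 0 0 0 0 0 0;-1 0 0 0 0 0 0")

```text
clock: 21.77
eef_pos: [459.2, -16.1, 207.0]
tool_rot: [3.141, 0.398, -0.147]
force: [2.4, 6.2, -11.1]
width: 10.5
gripper_force: 59.8
```

Emit:
move_arm(targets="0.3 0 0 0 0 0 0;0.3 0 0 0 0 0 0;0.3 0 0 0 0 0 0;0.3 0 0 0 0 0 0")

```text
clock: 22.1
eef_pos: [459.1, -18.3, 209.1]
tool_rot: [3.137, 0.398, -0.15]
force: [-0.3, -0.1, 0.0]
width: 55.5
gripper_force: 0.0
```

Emit:
move_arm(targets="0.3 0 0 -2 0 0 0;0.3 0 0 -3 0 0 0;0.3 0 0 -3 0 0 0;0.3 0 0 -2 0 0 0;0.3 0 0 0 0 0 0")

```text
clock: 22.52
eef_pos: [500.7, -23.0, 304.6]
tool_rot: [3.139, 0.39, -0.15]
force: [-0.6, 0.0, 0.2]
width: 55.3
gripper_force: 0.0
```

Emit:
move_arm(targets="0.3 0 0 0 0 0 0;0.3 0 0 0 0 0 0")

```text
clock: 22.68
eef_pos: [496.8, -23.3, 300.5]
tool_rot: [3.138, 0.399, -0.149]
force: [0.1, 0.1, 0.4]
width: 55.9
gripper_force: 0.0
```

Run:
```python
from fit import *
w=look("w12");s=read_state();print(s["clock"],s["eef_pos"],s["tool_rot"])
sc=cams.get_image("scene");np.save("pics/s12.npy",sc,allow_pickle=True);t=cams.get_image("top");np.save("pics/t12.npy",t,allow_pickle=True)
g=goal();print(g[2:])
for p in [(55,14,0),(55,-14,0),(-55,14,0),(-55,-14,0),(47.5,28,6),(25.5,28,6),(47.5,-28,6),(25.5,-28,6),(-25.5,28,6),(-135,6,40),(-135,-6,40)]: print(p,wproj(w,cr(g,p)).round(1))
print("fuse",wproj(w,FU))
h=cv2.cvtColor(w["color"],cv2.COLOR_RGB2HSV)
m=cv2.inRange(h,np.array((20,130,40)),np.array((34,255,255)));o=omask(w);r=cv2.inRange(h,np.array((0,150,40)),np.array((4,255,255)))
for v in range(20,330,6):
    f=[np.where(k[v,250:400])[0]+250 for k in (m,o,r)]
    print(v,*[(x.min(),x.max()) if len(x) else '-' for x in f],end=" | ")
b=cv2.inRange(h,np.array((100,130,50)),np.array((125,255,255)));n,l,st,ce=cv2.connectedComponentsWithStats(b)
for i in range(1,n):
    if st[i,4]>60: print("\nblue",st[i],ce[i].round(1),onz(w,*ce[i],58,True).round(1))
```

```text
22.7333 [496.51781093 -23.23453785 300.26921891] [ 3.13753097  0.40025412 -0.14912784]
[-0.14902465  0.39784793]
(55, 14, 0) [300.5  -9.4]
(55, -14, 0) [333.7  -9.6]
(-55, 14, 0) [300.3 114.8]
(-55, -14, 0) [333.9 114.6]
(47.5, 28, 6) [283.   -3.5]
(25.5, 28, 6) [282.7  20.4]
(47.5, -28, 6) [351.   -3.8]
(25.5, -28, 6) [351.3  20. ]
(-25.5, 28, 6) [282.4  79.5]
(-135, 6, 40) [309.1 222.5]
(-135, -6, 40) [324.9 222.5]
fuse [ 317.65969069 -139.62170271]
20 (np.int64(280), np.int64(351)) (np.int64(300), np.int64(332)) - | 26 - (np.int64(299), np.int64(332)) - | 32 - (np.int64(300), np.int64(332)) - | 38 - (np.int64(300), np.int64(333)) - | 44 - (np.int64(300), np.int64(333)) - | 50 - (np.int64(300), np.int64(333)) - | 56 - (np.int64(301), np.int64(333)) - | 62 - (np.int64(300), np.int64(333)) - | 68 - (np.int64(300), np.int64(333)) - | 74 - (np.int64(300), np.int64(333)) - | 80 (np.int64(281), np.int64(352)) (np.int64(297), np.int64(333)) - | 86 (np.int64(281), np.int64(353)) (np.int64(300), np.int64(333)) - | 92 (np.int64(281), np.int64(352)) (np.int64(300), np.int64(333)) - | 98 (np.i
[... 1468 characters left out ...]
4(323)) | 218 - (np.int64(311), np.int64(325)) (np.int64(311), np.int64(325)) | 224 - - - | 230 - - - | 236 - - - | 242 - - - | 248 - - - | 254 - - - | 260 - - - | 266 - - - | 272 - - - | 278 - - - | 284 - - - | 290 - - - | 296 - - - | 302 - - - | 308 - - - | 314 - - - | 320 - - - | 326 - - - | 
blue [ 138    0   56   52 1321] [165.1  24.7] [619.  138.6  58. ]

blue [ 481   30   55   67 1331] [501.8  53.8] [ 530.4 -250.4   58. ]

blue [505  64  12  22 160] [511.7  76.2] [ 500.8 -268.5   58. ]

blue [499  88  35  20 380] [518.4  96.3] [ 472.4 -283.5   58. ]

blue [   0  258  105  142 7566] [ 37.5 338.2] [-392.5 1668.2   58. ]

blue [564 371  27  29 386] [578.6 389.7] [-3345.9 -2843.     58. ]
```

The released cradle reprojects within about 1 px of the goal pose. For a final check I turn the tool upright to see the torch and fuse in one picture.

Emit:
move_arm(targets="0.3 0 0 -1 0 5.7 0;0.3 0 0 -1 0 5.7 0;0.3 0 0 -1 0 5.7 0;0.3 0 0 -1 0 5.7 0;0.3 0 0 0 0 0 0")

```text
clock: 23.25
eef_pos: [504.8, -23.3, 341.7]
tool_rot: [3.137, -0.004, -0.145]
force: [-1.0, 0.8, -0.3]
width: 55.0
gripper_force: 0.0
```

Emit:
move_arm(targets="0.3 0 0 0 0 0 0;0.3 0 0 0 0 0 0")

```text
clock: 23.42
eef_pos: [507.3, -24.7, 339.1]
tool_rot: [3.139, 0.002, -0.148]
force: [0.8, -0.3, -0.7]
width: 55.6
gripper_force: 0.0
```

Run:
```python
from fit import *
w=look("w13");s=read_state();print(s["clock"],s["eef_pos"],s["tool_rot"]);g=goal();cam=ray(w,0,0,True)[0]
h=cv2.cvtColor(w["color"],cv2.COLOR_RGB2HSV)
b=cv2.inRange(h,np.array((100,130,50)),np.array((125,255,255)));n,l,st,ce=cv2.connectedComponentsWithStats(b)
for i in range(1,n):
    if st[i,4]>60: print("blue",st[i],ce[i].round(1),onz(w,*ce[i],58,True).round(1))
print("fuse pred",wproj(w,FU).round(1))
# barrel axis: plane through camera -> horizontal bearing, intersected with plane of tilt
o=omask(w);n,l,st,ce=cv2.connectedComponentsWithStats(o);j=1+np.argmax(st[1:,4]*(abs(ce[1:,0]-320)<60));print(st[j])
B=[]
for v in range(st[j,1]+3,st[j,1]+st[j,3]-3):
    e=np.where(l[v]==j)[0];d=ray(w,e[0],v,True)[1]+ray(w,e[-1],v,True)[1];B.append(d/np.linalg.norm(d))
nrm=np.linalg.svd(np.array(B))[2][2]   # plane containing camera and torch axis
d=FU-cam;print("fuse distance from sight plane mm",nrm@d,"orient",nrm.round(3))
for p in [(55,0,14),(-55,0,14)]: print(p,wproj(w,cr(g,p)).round(1))
sc=np.load("pics/s12.npy",allow_pickle=True).item()
c=sc["color"];hs=cv2.cvtColor(c,cv2.COLOR_RGB2HSV);m=cv2.inRange(hs,np.array((4,150,60)),np.array((16,255,255)))
p=proj(sc,cr(g,(0,0,0)));print("scene: axis mid",p.round(1),"lens",proj(sc,cr(g,(93,0,0))).round(1),"55",proj(sc,cr(g,(55,0,14))).round(1),"-55",proj(sc,cr(g,(-55,0,14))).round(1))
k=np.zeros_like(m);x,y=p.astype(int);k[y-35:y+35,x-14:x+14]=m[y-35:y+35,x-14:x+14];q=np.argwhere(k);print("orange rows",q[:,0].min(),q[:,0].max(),q.mean(0))
```

```text
23.4667 [507.56856368 -24.67274654 338.70296701] [ 3.13905869e+00  2.86259998e-03 -1.48290864e-01]
blue [609  58  31  31 479] [629.7  75.3] [ 621.9 -678.6   58. ]
blue [ 171   82   45   50 1029] [193.6 106.3] [618.4 142.2  58. ]
blue [626  90  14  37 317] [634.1 104.1] [ 561.9 -690.9   58. ]
blue [606  96  19  34 290] [615.7 109.3] [ 550.3 -612.9   58. ]
blue [475 110  25  15 200] [489.2 117.6] [ 543.6 -284.3   58. ]
blue [454 113  29  59 572] [464.3 140.2] [ 513.2 -238.    58. ]
blue [608 123  19  25 124] [618.6 134.4] [ 499.8 -623.4   58. ]
blue [629 123  11  28 193] [634.6 135.1] [ 495.7 -692.4   58. ]
blue [480 140  10  17 107] [484.8 150. ] [ 495.1 -273.    58. ]
fuse pred [318.8 -19.9]
[ 304   75   29   98 2465]
fuse distance from sight plane mm 3.3675731511814657 orient [-0.138 -0.99  -0.009]
(55, 0, 14) [318.2  73.3]
(-55, 0, 14) [317.9 170.7]
scene: axis mid [321.5 207.6] lens [327.4 241.6] 55 [325.3 226.6] -55 [318.4 186.7]
orange rows 177 226 [205.36235294 321.30352941]
```

The fuse lies just above the frame. The axis plane seems to miss it by about 3 mm, so I tip the camera a little further for a calibration-free check.

Emit:
move_arm(targets="0.3 0 0 -1 0 5 0;0.3 0 0 -1 0 5 0;0.3 0 0 0 0 3 0;0.3 0 0 0 0 0 0;0.3 0 0 0 0 0 0")

```text
clock: 23.88
eef_pos: [506.4, -24.3, 358.9]
tool_rot: [3.139, -0.224, -0.147]
force: [0.1, -0.3, 0.6]
width: 55.4
gripper_force: 0.0
```

```bash
cat > chk.py <<'E'
from fit import *
def check(n):
    w=look(n);s=read_state();print(s["clock"],s["eef_pos"],s["tool_rot"]);cam=ray(w,0,0,True)[0]
    h=cv2.cvtColor(w["color"],cv2.COLOR_RGB2HSV)
    b=cv2.inRange(h,np.array((100,130,50)),np.array((125,255,255)));k,l,st,ce=cv2.connectedComponentsWithStats(b)
    fp=wproj(w,FU);print("fuse pred",fp.round(1));
    o=omask(w);_,l2,s2,c2=cv2.connectedComponentsWithStats(o);j=1+np.argmax(s2[1:,4]*(abs(c2[1:,0]-320)<40)*(s2[1:,3]>60));print(s2[j])
    B=[]
    for v in range(s2[j,1]+3,s2[j,1]+s2[j,3]-3):
        e=np.where(l2[v]==j)[0];d=ray(w,e[0],v,True)[1]+ray(w,e[-1],v,True)[1];B.append(d/np.linalg.norm(d))
    nrm=np.linalg.svd(np.array(B))[2][2]; nrm*=np.sign(-nrm[1])
    print("plane yaw",np.arctan2(nrm[0],-nrm[1]),"FU off(+ = fuse to -y)",nrm@(FU-cam))
    for i in range(1,k):
        if st[i,4]>60 and np.hypot(*(ce[i]-fp))<90: P=onz(w,*ce[i],58,True);print("blue",st[i],ce[i].round(1),P.round(1),"off",nrm@(P-cam))
E
python3 -c "
from chk import *
check('w14')"
```

```text
23.9333 [507.03358432 -24.36218543 358.99446284] [ 3.13934784 -0.22407708 -0.14755403]
fuse pred [319.4  38.8]
[ 307  121   26   84 1917]
plane yaw -0.13434753604375074 FU off(+ = fuse to -y) 4.022696782419151
blue [335  26  21  19 316] [345.   35.4] [ 767.4 -100.9   58. ] off 44.43802184894865
blue [310  31  20  19 304] [319.3  39.8] [764.8 -59.7  58. ] off 3.918839289206327
blue [283  36  21  20 317] [293.4  45.1] [761.8 -18.3  58. ] off -36.67431715583337
```

The picture shows the middle fuse at (319.3,39.8), with the barrel's prolongation passing about 4 mm to its left. I estimate tilt and swivel from the three views, then correct once.

```bash
cat > fit2.py <<'E'
from fit import *
def pts(n):
    w=np.load(f"pics/{n}.npy",allow_pickle=True).item();o=omask(w);h=cv2.cvtColor(w["color"],cv2.COLOR_RGB2HSV)
    r=cv2.inRange(h,np.array((0,130,35)),np.array((8,255,255)))
    _,l,s,c=cv2.connectedComponentsWithStats(o);j=1+np.argmax(s[1:,4]*(abs(c[1:,0]-320)<40)*(s[1:,3]>60));L=[]
    x0,y0,ww,hh=s[j,:4];u=int(x0+ww/2);col=np.where(l[:,u]==j)[0]
    if col[0]>3: L.append(((55,0,14),u,col[0]-.5))
    L.append(((-55,0,14),u,col[-1]+.5))
    g=goal();e=wproj(w,cr(g,(-135,0,40)));uu=int(e[0]);z=np.where((r|o)[int(e[1])-20:int(e[1])+20,uu])[0]
    if len(z): L.append(((-135,0,40),uu,int(e[1])-20+z[-1]+.5))
    for v in (col[0]+6,col[-1]-6):
        q=np.where(l[v]==j)[0];t=((v-col[0])/(col[-1]-col[0]));x=55-110*t;L.append(((x,None,0),(q[0]+q[-1])/2,v))
    return w,L
def fit(names):
    D=[pts(n) for n in names]
    def res(q):
        out=[]
        for w,L in D:
            for P,u,v in L:
                if P[1] is None: out.append(wproj(w,cr(q,(P[0],0,0)))[0]-u)
                else: out.append(wproj(w,cr(q,P))[1]-v)
        return np.r_[out,(q[:2]-Q[:2])/3]
    r=least_squares(res,goal());print(names,r.x.round(4),r.fun.round(1));return r.x
if __name__=="__main__":
    q=fit(["w12","w13","w14"]);print("goal",goal(np.array([765.3,-59.8,58]))[2:])
    a=cr(q,(93,0,0));d=R.from_euler('ZY',q[2:]).apply([1,0,0]);print("hit at z58",a+d*(58-a[2])/d[2])
    for n in("w12","w13","w14","w10"): 
        if n!="w10": fit([n])
E
python3 fit2.py
```

```text
['w12', 'w13', 'w14'] [ 5.489749e+02 -2.705810e+01 -1.361000e-01  3.816000e-01] [ 0.2  1.4 -0.2  0.2 -1.1  1.   2.9  0.3  0.1 -1.7  0.9 -3.8 -0.  -0.4
  0.1  0.1]
goal [-0.1489351   0.39998927]
hit at z58 [776.7563968  -58.24725411  58.        ]
['w12'] [ 5.507057e+02 -2.726510e+01 -1.405000e-01  3.579000e-01] [-0.2  0.5  0.   0.   0.7  0. ]
['w13'] [ 5.467789e+02 -2.659000e+01 -1.327000e-01  4.374000e-01] [-0.2 -0.5  0.4  0.   0.  -0.6  0.2]
['w14'] [ 5.482859e+02 -2.725070e+01 -1.316000e-01  3.652000e-01] [-1.   2.5 -1.6  0.  -0.  -0.1  0. ]
```

Tilt is still loose in near-vertical views. One oblique side view gives a second sight plane, and its intersection with the first is the torch axis.

Emit:
move_arm(targets="0.3 0.5 3.8 0 0 0 0;0.3 0.5 3.8 0 0 0 0;0.3 0.5 3.8 0.5 0 0 0;0.3 0.5 3.8 0.5 0 0 0;0.3 0.5 3.8 0.5 0 0 0")

```text
clock: 24.35
eef_pos: [506.7, -218.5, 350.3]
tool_rot: [3.14, -0.225, -0.147]
force: [0.9, 0.6, 0.2]
width: 55.7
gripper_force: 0.0
```

Emit:
move_arm(targets="0.3 0 2 1 0 0 0;0.3 0 0 0 0 0 0;0.3 0 0 0 0 0 0")

```text
clock: 24.6
eef_pos: [505.2, -237.9, 339.6]
tool_rot: [-3.142, -0.223, -0.151]
force: [-0.1, 1.1, 0.5]
width: 55.6
gripper_force: 0.0
```

```bash
cat > line.py <<'E'
from fit import *
def plane(n):
    w=np.load(f"pics/{n}.npy",allow_pickle=True).item();cam=ray(w,0,0,True)[0];g=goal()
    a,b,c=[wproj(w,cr(g,(x,0,0))) for x in(55,-55,0)]
    o=omask(w);_,l,s,ce=cv2.connectedComponentsWithStats(o);j=1+np.argmin([np.hypot(*(x-c)) if k[4]>300 else 1e9 for x,k in zip(ce[1:],s[1:])])
    t=(a-b)/np.linalg.norm(a-b);p=np.argwhere(l==j)[:,::-1].astype(float);al=(p-c)@t;ac=(p-c)@[-t[1],t[0]];D=[]
    lo,hi=np.percentile(al,[8,92])
    for k in np.arange(lo,hi,1.):
        q=ac[abs(al-k)<.8]
        if len(q)<8: continue
        e=[c+t*k+np.array([-t[1],t[0]])*x for x in(q.min(),q.max())];d=sum(ray(w,*x,True)[1] for x in e);D.append(d/np.linalg.norm(d))
    D=np.array(D);u,sv,vt=np.linalg.svd(D);nr=vt[2];rs=D@nr*300
    ok=abs(rs)<1.5;nr=np.linalg.svd(D[ok])[2][2];print(n,s[j],c.round(1),len(D),ok.sum(),"rms mm",rs[ok].std().round(2));return cam,nr
def hit(*ns):
    pl=[plane(n) for n in ns];N=np.array([p[1] for p in pl]);b=np.array([p[1]@p[0] for p in pl])
    d=np.linalg.svd(N)[2][2];d*=np.sign(d[0]);x=lambda xx:np.linalg.lstsq(np.vstack([N,[1,0,0]]),np.r_[b,xx],rcond=None)[0]
    P=x(548.);print("dir yaw",np.arctan2(d[1],d[0]).round(4),"tilt",-np.arcsin(d[2]).round(4),"at x548",P.round(1));H=P+d*(765.3-548)/d[0];print("at fuse x:",H.round(1),"target 765.3 -59.8 58")
E
python3 - <<'E'
from line import *
w=look("w15");s=read_state();print(s["clock"],s["eef_pos"],s["tool_rot"])
hit("w14","w15");hit("w13","w15");hit("w12","w13","w14","w15")
E
```

```text
24.65 [ 505.86351749 -236.12054231  340.40956273] [ 3.14142945 -0.22471967 -0.14784435]
w14 [ 307  121   26   84 1917] [318.7 163.5] 69 69 rms mm 0.18
w15 [ 135  149   34   85 1735] [151.4 190.7] 70 70 rms mm 0.22
dir yaw -0.1313 tilt 0.4297 at x548 [548.  -27.  150.3]
at fuse x: [765.3 -55.7  49.8] target 765.3 -59.8 58
w13 [ 304   75   29   98 2465] [318.1 123.7] 80 80 rms mm 0.15
w15 [ 135  149   34   85 1735] [151.4 190.7] 70 70 rms mm 0.22
dir yaw -0.1339 tilt 0.4262 at x548 [548.  -26.9 150.2]
at fuse x: [765.3 -56.2  50.6] target 765.3 -59.8 58
w12 [ 299    0   37  117 3907] [317.  50.] 98 98 rms mm 0.21
w13 [ 304   75   29   98 2465] [318.1 123.7] 80 80 rms mm 0.15
w14 [ 307  121   26   84 1917] [318.7 163.5] 69 69 rms mm 0.18
w15 [ 135  149   34   85 1735] [151.4 190.7] 70 70 rms mm 0.22
dir yaw -0.1346 tilt 0.4252 at x548 [548.  -26.9 150.1]
at fuse x: [765.3 -56.3  50.8] target 765.3 -59.8 58
```

The side view suggests tilt is about 0.425. I take the mirror-side view so that calibration bias cancels before correcting.

Emit:
move_arm(targets="0.3 -0.5 -3.8 0 0 0 0;0.3 -0.5 -3.8 0 0 0 0;0.3 -0.5 -3.8 0 0 0 0;0.3 -0.5 -3.8 0 0 0 0;0.3 -0.5 -3.8 0 0 0 0")

```text
clock: 25.07
eef_pos: [509.2, -41.0, 335.8]
tool_rot: [3.139, -0.227, -0.144]
force: [0.9, -0.0, 0.4]
width: 55.8
gripper_force: 0.0
```

Emit:
move_arm(targets="0.3 -0.5 -3.8 0 0 0 0;0.3 -0.5 -3.8 0 0 0 0;0.3 -0.5 -3.8 0 0 0 0;0.3 -0.5 -3.8 0 0 0 0;0.3 -0.5 -3.8 0 0 0 0")

```text
clock: 25.48
eef_pos: [512.2, 150.8, 329.7]
tool_rot: [3.139, -0.227, -0.144]
force: [0.4, 0.3, -0.2]
width: 55.2
gripper_force: 0.0
```

Emit:
move_arm(targets="0.3 -0.5 -3 0 0 0 0;0.3 0 0 0 0 0 0;0.3 0 0 0 0 0 0;0.3 0 0 0 0 0 0")

```text
clock: 25.82
eef_pos: [512.0, 178.0, 328.0]
tool_rot: [3.138, -0.226, -0.145]
force: [0.6, 0.5, -0.2]
width: 55.7
gripper_force: 0.0
```

Run:
```python
from line import *
w=look("w16");s=read_state();print(s["clock"],s["eef_pos"],s["tool_rot"])
hit("w14","w16");hit("w15","w16");hit("w13","w14","w15","w16")
```

```text
25.8667 [512.29516248 176.86496967 327.99925245] [ 3.13793516 -0.22649744 -0.14669043]
w14 [ 307  121   26   84 1917] [318.7 163.5] 69 69 rms mm 0.18
w16 [ 464  105   42   84 1780] [484.6 146.3] 69 69 rms mm 0.19
dir yaw -0.1314 tilt 0.4238 at x548 [548.  -27.  150.9]
at fuse x: [765.3 -55.7  52. ] target 765.3 -59.8 58
w15 [ 135  149   34   85 1735] [151.4 190.7] 70 70 rms mm 0.22
w16 [ 464  105   42   84 1780] [484.6 146.3] 69 69 rms mm 0.19
dir yaw -0.1335 tilt 0.4267 at x548 [548.  -27.2 150.6]
at fuse x: [765.3 -56.4  50.9] target 765.3 -59.8 58
w13 [ 304   75   29   98 2465] [318.1 123.7] 80 80 rms mm 0.15
w14 [ 307  121   26   84 1917] [318.7 163.5] 69 69 rms mm 0.18
w15 [ 135  149   34   85 1735] [151.4 190.7] 70 70 rms mm 0.22
w16 [ 464  105   42   84 1780] [484.6 146.3] 69 69 rms mm 0.19
dir yaw -0.133 tilt 0.4267 at x548 [548.  -27.1 150.6]
at fuse x: [765.3 -56.1  50.9] target 765.3 -59.8 58
```

Four views agree: yaw -0.133 and tilt 0.426, missing the fuse centre by about 4 mm sideways and 7 mm low. I regrip the fin and correct by -0.016 and -0.026 rad.

Run:
```python
from fit import *
q=[548.7,-27.2,-.133,.426];P,T=tgt(q,110,dx=0,dz=4,along=-120);print(P,*shift(P,T))
```

```text
[504.28476386 -21.25769439 296.64544295] [ 1.35 19.7   3.6 ] [  0.1 -37.4  -0.9]
```

Emit:
move_arm(targets="0.3 0.2 3.9 0 0 0 0;0.3 0.2 3.9 0 0 0 0;0.3 0.3 3.9 0 0 0 0;0.3 0.3 4 0 0 0 0;0.3 0.3 4 0 0 0 0")

```text
clock: 26.28
eef_pos: [495.2, -22.7, 331.8]
tool_rot: [3.138, -0.227, -0.149]
force: [1.0, -0.6, 0.5]
width: 55.4
gripper_force: 0.0
```

Emit:
move_arm(targets="0.3 0 0 0 0 -6.2 -0.2;0.3 0 0 0 0 -6.2 -0.2;0.3 0 0 0 0 -6.2 -0.2;0.3 0 0 0 0 -6.2 -0.2;0.3 0 0 0 0 -6.2 0")

```text
clock: 26.7
eef_pos: [496.2, -21.4, 332.5]
tool_rot: [3.138, 0.318, -0.138]
force: [0.3, -1.5, -0.2]
width: 55.6
gripper_force: 0.0
```

Emit:
move_arm(targets="0.3 0 0 0 0 -6.2 0;0.3 0 0 0 0 0 0;0.3 0 0 0 0 0 0")

```text
clock: 26.95
eef_pos: [496.3, -20.7, 329.8]
tool_rot: [3.139, 0.424, -0.137]
force: [0.2, 0.9, 0.4]
width: 55.5
gripper_force: 0.0
```

Run:
```python
from fit import *
q=[548.7,-27.2,-.133,.426];s=read_state();print(s["eef_pos"],s["tool_rot"])
for up in(60,0):print(*shift(*tgt(q,up,dx=0,dz=4,along=-120)))
```

```text
[496.28497556 -20.71898934 329.81417201] [ 3.13865723  0.42442637 -0.13726664]
[ 2.09 -0.07  7.69] [ 0.1 -0.1 -0.2]
[ 2.08 -0.08 13.69] [ 0.1 -0.1 -0.2]
```

Emit:
move_arm(targets="0.3 1 -0.1 2.5 0 0 -0.2;0.3 1 0 2.5 0 0 0;0.3 0 0 2.5 0 0 0;0.3 0 0 0 0 0 0;0.3 0 0 0 0 0 0")

```text
clock: 27.37
eef_pos: [482.7, -17.5, 256.2]
tool_rot: [3.139, 0.422, -0.131]
force: [-0.0, -0.1, 1.7]
width: 55.8
gripper_force: 0.0
```

Run:
```python
from fit import *
q=[548.7,-27.2,-.133,.426];s=read_state();print(s["eef_pos"],s["tool_rot"])
print(*shift(*tgt(q,0,dx=0,dz=4,along=-120)))
```

```text
[482.69932022 -17.5132183  256.15280748] [ 3.13916922  0.42177542 -0.13141641]
[0.29 0.07 6.41] [ 0.2 -0.2  0.1]
```

Emit:
move_arm(targets="0.3 0.2 0.1 2.5 0 0 0;0.3 0 0 2.5 0 0 0;0.3 0 0 1.2 0 0 0;0.3 0 0 0 0 0 0;0.3 0 0 0 0 0 0")

```text
clock: 27.78
eef_pos: [461.5, -15.1, 199.3]
tool_rot: [3.14, 0.419, -0.131]
force: [-0.0, 0.3, 0.3]
width: 55.2
gripper_force: 0.0
```

Emit:
move_arm(targets="-1 0 0 0 0 0 0;-1 0 0 0 0 0 0;-1 0 0 0 0 0 0;-1 0 0 0 0 0 0;-1 0 0 0 0 0 0")

```text
clock: 28.2
eef_pos: [460.8, -15.2, 198.2]
tool_rot: [3.14, 0.421, -0.132]
force: [0.4, -1.5, 5.6]
width: 11.3
gripper_force: 59.0
```

Emit:
move_arm(targets="-1 0 0 0 0 0 0;-1 0 0 0 0 0 0")

```text
clock: 28.37
eef_pos: [460.8, -15.2, 198.2]
tool_rot: [3.14, 0.421, -0.132]
force: [-0.9, -1.0, 7.3]
width: 11.0
gripper_force: 59.0
```

Run:
```python
from fit import *
q=np.array([548.7,-27.2,-.133,.426]);s=read_state();print(s["eef_pos"],s["tool_rot"],s["force"])
Rn=R.from_euler('ZY',q[2:]);g=Rn.inv().apply(np.array(s["eef_pos"])-cr(q,(0,0,0)));print("grip",g.round(1))
q2=q+[0,0,-.016,-.026];P=cr(q2,g);R0=R.from_euler('xyz',s["tool_rot"]);T=R.from_euler('ZY',q2[2:])*Rn.inv()*R0
print(P,*shift(P,T))
```

```text
[460.77416388 -15.18761319 198.18264305] [ 3.13967412  0.42135374 -0.13165419] [-0.86769232 -1.04397728  7.30115337]
grip [-119.3    0.2    6.2]
[458.61163422 -13.42723505 195.8441102 ] [-0.12 -0.15  0.31] [0.4 1.5 0.8]
```

Emit:
move_arm(targets="-1 -0.1 -0.15 0.3 0.4 1.5 0.8;-1 0 0 0 0 0 0;-1 0 0 0 0 0 0;-1 0 0 0 0 0 0")

```text
clock: 28.7
eef_pos: [458.4, -13.6, 195.8]
tool_rot: [3.14, 0.396, -0.146]
force: [-1.6, -1.2, 6.5]
width: 10.9
gripper_force: 59.5
```

Reached the target (458.6,-13.4,195.8). I release, back off, and check from above and from one side.

Emit:
move_arm(targets="0.3 0 0 0 0 0 0;0.3 0 0 0 0 0 0;0.3 0 0 0 0 0 0;0.3 0 0 0 0 0 0")

```text
clock: 29.03
eef_pos: [458.2, -13.1, 194.8]
tool_rot: [3.141, 0.397, -0.146]
force: [0.5, -0.9, 1.2]
width: 55.0
gripper_force: 0.0
```

Emit:
move_arm(targets="0.3 0 0 -2 0 0 0;0.3 0 0 -3 0 0 0;0.3 0 0 -3 0 0 0;0.3 0 0 -3 0 0 0;0.3 0 0 -3 0 0 0")

```text
clock: 29.45
eef_pos: [512.0, -21.1, 325.5]
tool_rot: [3.141, 0.397, -0.146]
force: [0.6, 0.2, 0.4]
width: 55.3
gripper_force: 0.0
```

Emit:
move_arm(targets="0.3 0 0 0 0 6 0;0.3 0 0 0 0 6 0;0.3 0 0 0 0 6 0;0.3 0 0 0 0 6 0;0.3 0 0 0 0 6 0")

```text
clock: 29.87
eef_pos: [512.0, -20.7, 324.8]
tool_rot: [3.142, -0.133, -0.145]
force: [-0.6, -0.5, -1.3]
width: 55.8
gripper_force: 0.0
```

Emit:
move_arm(targets="0.3 0 0 0 0 5 0;0.3 0 0 0 0 0 0;0.3 0 0 0 0 0 0;0.3 0 0 0 0 0 0")

```text
clock: 30.2
eef_pos: [512.9, -21.2, 324.8]
tool_rot: [3.141, -0.214, -0.146]
force: [-0.5, 0.4, -0.4]
width: 55.3
gripper_force: 0.0
```

Run:
```python
from chk import *
check("w17")
```

```text
30.25 [513.27345183 -21.16629267 324.60347708] [-3.14125942 -0.21422661 -0.14661251]
fuse pred [322.8  30.2]
[ 309  118   28   97 2434]
plane yaw -0.14342999064015965 FU off(+ = fuse to -y) 1.150900614839171
blue [340  17  22  20 357] [350.3  27. ] [ 767.  -100.8   58. ] off 41.468519332766554
blue [312  22  22  21 362] [322.5  31.5] [764.3 -59.3  58. ] off 0.7681212074567101
blue [284  27  22  22 367] [294.6  37.1] [761.5 -18.   58. ] off -39.70652781176821
```

Emit:
move_arm(targets="0.3 0.5 3.8 0 0 0 0;0.3 0.5 3.8 0 0 0 0;0.3 0.5 3.8 0.5 0 0 0;0.3 0.5 3.8 0.5 0 0 0;0.3 0.5 3.8 0.5 0 0 0")

```text
clock: 30.67
eef_pos: [512.5, -215.5, 314.8]
tool_rot: [-3.141, -0.214, -0.146]
force: [0.4, 0.1, 0.9]
width: 55.5
gripper_force: 0.0
```

Emit:
move_arm(targets="0.3 0 2 0 0 0 0;0.3 0 0 0 0 0 0;0.3 0 0 0 0 0 0;0.3 0 0 0 0 0 0")

```text
clock: 31.0
eef_pos: [509.5, -232.1, 314.8]
tool_rot: [-3.14, -0.214, -0.146]
force: [0.4, 0.4, -0.6]
width: 55.7
gripper_force: 0.0
```

Run:
```python
from line import *
w=look("w18");s=read_state();print(s["clock"],s["eef_pos"],s["tool_rot"])
hit("w17","w18")
```

```text
31.05 [ 509.51879434 -231.50508463  315.00867977] [-3.14081501 -0.21437479 -0.14408994]
w17 [ 309  118   28   97 2434] [322.7 165.7] 79 79 rms mm 0.2
w18 [ 128  147   37   94 2014] [145.6 191.9] 76 76 rms mm 0.21
dir yaw -0.1443 tilt 0.3997 at x548 [548.  -26.9 149.6]
at fuse x: [765.3 -58.5  56.9] target 765.3 -59.8 58
```

The torch axis passes within about 2 mm of the fuse centre. The arm is clear, so I hand in.

```bash
python3 -c "
from cell import order
print(order.finish_job())"
```

```text
the job is handed in; nothing more can be done
None
```

The job is handed in at about 31 s: the torch lies in the yellow cradle with its lens away from the fin, its axis measured within about 2 mm of the middle fuse's centre, and the arm is clear. The hand-in returned no verdict.

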